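# Pack the coupling nuts and lock the carrier

### The job

One of the two carriers is not locked: its bar stands part-way across an empty bay. Fit the square-bored lever key fully home on that bar's square spindle and swing the bar aside to its open stop, take the key off, pack every loose coupling nut on the bench into the bay, then refit the key and turn the bar clockwise until it is locked against its stop over the nuts. Finish with the key lying flat on the black rubber mat again, and leave the locked carrier and the other things on the bench as they are.

Things in the scene. Friction and masses are not known exactly. Their poses are not given: they have to be found in the camera images.
- bay_1 (a point): Grey steel carrier 1, fixed to the bench: an open tray (bay) 204 x 64 mm inside with walls to 22 mm above the bench, and a 50 mm post at its far end that bears a locking bar. This point: centre of the bay's floor, 6 mm above the bench; x along the bay's length towards the post (post axis at x = 135 mm), y across it, z up.
- bay_2 (a point): Grey steel carrier 2, fixed to the bench: an open tray (bay) 204 x 64 mm inside with walls to 22 mm above the bench, and a 50 mm post at its far end that bears a locking bar. Built like carrier 1; same point and axes.
- bar_1 (a joint): Turn of carrier 1's aluminium locking bar (220 x 30 x 8 mm, 56 to 64 mm above the bench, reaching 205 mm from its pivot): rad, growing clockwise seen from above: 0 = open stop, swung aside (bar points to the bay's -y side), 1.4 = locked against its stop, lying along the bay above the nuts. Stiff: it stays where it is left (0.15 N m).
- bar_2 (a joint): The same for carrier 2.
- spindle_1 (a point): On the pivot axis of carrier 1's bar, at the bar's upper face, 64 mm above the bench; x points along the bar to its long end, z up; turns with the bar. From here a square steel spindle, 16 x 16 mm with faces square to x and y, stands up 16 mm, then a 13 mm square tip to 20 mm in all.
- spindle_2 (a point): The same on carrier 2's bar.
- key: Loose steel lever key, 0.25 kg, alike on both faces: square hub 40 x 40 x 24 mm with a 19 x 19 mm square bore right through; arm 20 mm wide, 14 mm thick, to 122 mm from the hub's centre. Origin at the hub's centre; x along the arm, z along the bore, bore faces square to x and y. Starts on the rubber mat; home on a spindle, its underside rests on the bar.
- mat: Black rubber mat fixed to the bench, 120 x 200 x 4 mm (x, y, z); origin at the centre of its underside.
- nut1: Loose hexagonal steel coupling nut: 32 mm across flats, 37 mm across corners, 40 mm long, 0.1 to 0.22 kg, standing on end at the start. Origin at its middle (20 mm above its foot); z along its bore, x is square to one pair of flats (the others are at 60 and 120 deg). May be absent.
- nut2: Loose hexagonal steel coupling nut: 32 mm across flats, 37 mm across corners, 40 mm long, 0.1 to 0.22 kg, standing on end at the start. Origin at its middle (20 mm above its foot); z along its bore, x is square to one pair of flats (the others are at 60 and 120 deg). May be absent.
- nut3: Loose hexagonal steel coupling nut: 32 mm across flats, 37 mm across corners, 40 mm long, 0.1 to 0.22 kg, standing on end at the start. Origin at its middle (20 mm above its foot); z along its bore, x is square to one pair of flats (the others are at 60 and 120 deg). May be absent.
- nut4: Loose hexagonal steel coupling nut: 32 mm across flats, 37 mm across corners, 40 mm long, 0.1 to 0.22 kg, standing on end at the start. Origin at its middle (20 mm above its foot); z along its bore, x is square to one pair of flats (the others are at 60 and 120 deg). May be absent.
- nut5: Loose hexagonal steel coupling nut: 32 mm across flats, 37 mm across corners, 40 mm long, 0.1 to 0.22 kg, standing on end at the start. Origin at its middle (20 mm above its foot); z along its bore, x is square to one pair of flats (the others are at 60 and 120 deg). May be absent.
- oil_bottle: Bystander: loose green plastic oil bottle, 64 mm across, 150 mm tall; origin at the centre of its foot.
- pliers: Bystander: loose pliers lying flat, about 150 mm long; origin at the rivet, on the bench.
- tape_measure: Bystander: loose yellow tape measure, lying flat, 65 x 60 x 30 mm; origin at the centre of its foot.

How it is judged:
By the outcome, as a careful person would: the job done as asked, in the order asked, and still so for the second after the job is handed in, with the robot touching nothing.
Of nut1, nut2, nut3, nut4, nut5 only 3 to 5 are there at a start; the rules pass over those that are not, and their reading is None.
At some moment in a run one of nut1, nut2, nut3, nut4, nut5, key may be knocked a few centimetres aside while the robot is not near it.
Once in a run the grip may slacken for a moment while it holds something.
It also fails if it takes over 210 s, if anything falls off the work surface, if the arm or the gripper's body presses on something with over 40 N, if the wrist force passes 120 N, or if a joint passes its speed limit or range.

### The arm

A 6-joint arm with a two-finger parallel gripper is mounted at the origin on the work surface. World frame = base frame: x ahead of the robot, y to its left, z up, the work surface at z = 0. Lengths are in m, angles in rad, forces in N, time in s.
With the tool pointing down it reaches from about 0.325 to 0.775 m from the base axis. Payload 5.5 kg.
Tool frame: the origin (TCP) lies at the very end of the fingers, on their centre line; the grasp point (between the pads) lies 19 mm behind it; z points along the fingers, y is the line along which they close (so a half turn about z gives the same grasp; the last joint's range is limited). The gripper opens to 85 mm and grips with 20 to 120 N. Pads are 22 mm wide; open, the fingers measure 114 mm over their backs; the gripper's body (76 mm by 85 mm) begins 54 mm behind the grasp point. The pads swing forward as they close: fully open they stand 13 mm farther back than shut.
Start: joints at [1.252, 0.091, 1.231, -0, 1.82, -0.057], TCP at [0.155, 0.58, 0.231] pointing down, gripper open.
Joint ranges: [-2.87, 2.87], [-0.86, 2.18], [0.17, 2.46], [-1.51, 4.65], [0.06, 2.69], [-2.65, 2.65]. Speed limits (rad/s): [2.57, 2.57, 3.01, 3.14, 3.14, 3.14].

### API

Orientations are given as a 3x3 rotation matrix whose columns are the frame's x, y, z axes.
In Python, from station import bot gives the robot as it stands.
- The arm moves only by the tool apply_moves, never from a script. Its arguments are lists of equal length, an entry for each row: "hand": the opening, from 0 (shut) to 1 (fully open); "delta_pos": the shift along the tool's x, y, z in units of 20 cm (1.0 is 20 cm), a list of three; "roll": the turn about the tool's z in units of 45 degrees (1.0 is 45 degrees). A call has 1 to 20 rows; each row shifts and turns the commanded pose from where the row before left it, along the tool's axes as they then stand; what a row does not reach is not made up. A row lasts 1/8 s, in which the tool goes at most 62.5 mm and 10.7 degrees, less where a joint would pass 70% of its speed; a pose out of reach is approached as far as the arm can. A call with a number of a shift or a turn outside -1 to 1 is refused whole. A call with a gripper value outside its range is refused whole. The fingers move at their own pace and stop on an object; "grip_force" is the grip in N (left out, the last holds). Time passes only in rows, so rows that do not move let the fingers close. It gives the time, the measured TCP pose, the force, the opening and the grip force at its end, in the units of the state.
- bot.sense(): the state, without advancing time (a new reading comes with each control period).
- bot.capture(name): name is "scene" or "top"; returns the picture (384x512x3 uint8, red, green, blue); there is no depth.
- bot.camera_info(name): a dict with "mtx" (3x3 intrinsics, pixels), "pose" (4x4, takes a point from camera to world coordinates). Camera axes: x right, y down, z forward; pixel columns grow to the right and rows downward; lengths in m; the calibration is good to about 2 mm. A picture is of the moment at which its call begins. camera_info takes no time and is no camera call.
- bot.close_job(): hands the job in; it is judged then, once.
The state is a dict: "clock": time; "q": joint angles; "qvel": joint speeds; "effort": joint torques, N m; "position": TCP position; "eef_rot": TCP orientation; "wrist_force": force on the tool from outside, world axes, zero at the start; "torque": the same for the moment, N m; "width": finger opening in m; "grasp_force": force on a finger pad.
Only numpy, scipy, OpenCV 4.12 (cv2) and the standard library are available. Lean on these libraries where they do the work, as an engineer would, in place of code of your own. Each camera call takes 0.05 s, during which the arm holds its last target. There are 200 camera calls.

## Working session

There is one attempt and no reset: what is moved stays moved. The work goes in short steps, Python scripts to look and compute and a tool call to move; the robot and the scene stay as the last step left them, time stands still between calls to the robot, and variables do not carry over. Pictures are saved under pics/ and viewed, at most 14 in all, crops included, and the job is handed in when it is done.

Besides the shell and the picture viewer there is one more tool, called after "Request:" as name(argument=value, ...), one argument or row to a line, values as JSON. apply_moves: Moves the arm, as the interface text tells. Its arguments: {"type":"object","properties":{"hand":{"type":"array","items":{"type":"number"}},"delta_pos":{"type":"array","items":{"type":"array","items":{"type":"number","minimum":-1,"maximum":1}}},"roll":{"type":"array","items":{"type":"number","minimum":-1,"maximum":1}},"grip_force":{"type":"number"}},"required":["hand","delta_pos","roll"]}

```bash
ls; mkdir -p pics; python3 - <<'E'
from station import bot
import cv2,numpy as np
s=bot.sense(); print({k:np.round(v,3).tolist() for k,v in s.items()})
for n in("scene","top"):
    im=bot.capture(n); cv2.imwrite(f"pics/{n}0.png",im[:,:,::-1]); c=bot.camera_info(n); print(n,np.round(c["mtx"],1).tolist(),np.round(c["pose"],3).tolist())
E
```

```text
pics
{'clock': 0.0, 'q': [1.252, 0.092, 1.232, 0.0, 1.82, -0.057], 'qvel': [0.001, 0.0, -0.001, -0.001, -0.001, -0.001], 'effort': [-0.002, -45.873, -41.802, -0.0, 0.011, -0.0], 'position': [0.155, 0.579, 0.23], 'eef_rot': [[-0.966, 0.259, -0.001], [0.259, 0.966, -0.002], [0.0, -0.002, -1.0]], 'wrist_force': [0.324, -0.382, -0.781], 'torque': [0.018, 0.008, 0.031], 'grasp_force': 0.0, 'width': 0.086}
scene [[400.5, 0.0, 249.9], [0.0, 400.5, 184.6], [0.0, 0.0, 1.0]] [[0.65, 0.599, -0.467, 1.106], [0.759, -0.502, 0.414, -0.502], [0.014, -0.624, -0.781, 1.062], [0.0, 0.0, 0.0, 1.0]]
top [[423.5, 0.0, 253.1], [0.0, 423.5, 194.5], [0.0, 0.0, 1.0]] [[-0.025, -0.998, 0.061, 0.471], [-0.999, 0.023, -0.022, 0.026], [0.021, -0.061, -0.998, 1.094], [0.0, 0.0, 0.0, 1.0]]
```

View pics/top0.png

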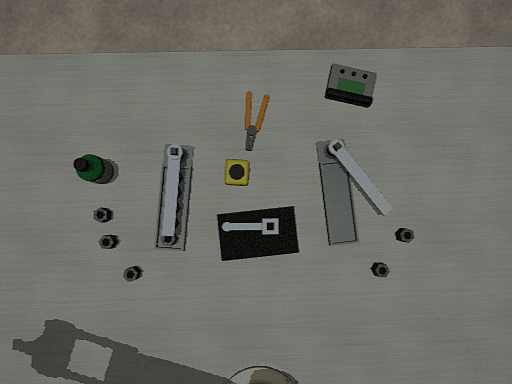

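View pics/scene0.png

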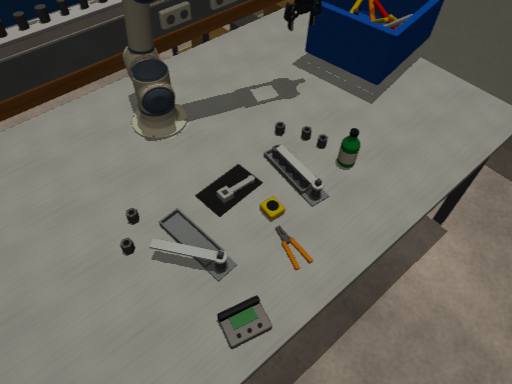

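The top view shows the locked carrier on the left, with its post at px (175,152). The unlocked one is on the right: pivot (336,147), bar end (388,211). The key is on the mat with its hub at (270,226). There are five nuts, at (102,214), (108,241), (132,273), (404,235) and (380,270).

```bash
cat > h.py <<'E'
from station import bot
import cv2,numpy as np
def ray(n,uv,z):
    c=bot.camera_info(n);K=np.array(c["mtx"]);T=np.array(c["pose"])
    d=T[:3,:3]@np.linalg.solve(K,[uv[0],uv[1],1.]);o=T[:3,3]
    return (o+d*(z-o[2])/d[2])
def proj(n,P):
    c=bot.camera_info(n);K=np.array(c["mtx"]);T=np.array(c["pose"])
    p=K@(T[:3,:3].T@(np.asarray(P,float)-T[:3,3]));return p[:2]/p[2]
def tri(uvt,uvs):
    A=[];b=[]
    for n,uv in(("top",uvt),("scene",uvs)):
        c=bot.camera_info(n);T=np.array(c["pose"]);d=T[:3,:3]@np.linalg.solve(np.array(c["mtx"]),[uv[0],uv[1],1.]);d/=np.linalg.norm(d)
        M=np.eye(3)-np.outer(d,d);A.append(M);b.append(M@T[:3,3])
    return np.linalg.solve(sum(A),sum(b))
def grab(n): return bot.capture(n)[:,:,::-1].copy()
def crop(im,x,y,w,h,s): return cv2.resize(im[y:y+h,x:x+w],None,fx=s,fy=s,interpolation=cv2.INTER_CUBIC)
E
python3 - <<'E'
from h import *
im=cv2.imread("pics/top0.png"); s=cv2.imread("pics/scene0.png")
a=np.vstack([np.hstack([crop(im,310,130,100,75,4),crop(im,215,190,100,75,4)]),np.hstack([crop(im,350,215,100,75,4),crop(im,80,205,100,75,4)])])
cv2.imwrite("pics/c1.png",cv2.convertScaleAbs(a,alpha=1.5))
a=np.vstack([np.hstack([crop(s,145,205,100,75,4),crop(s,190,155,100,75,4)]),np.hstack([crop(s,100,195,100,75,4),crop(s,260,110,100,75,4)])])
cv2.imwrite("pics/c2.png",cv2.convertScaleAbs(a,alpha=1.5))
E
```

```text
(no output)
```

View pics/c1.png

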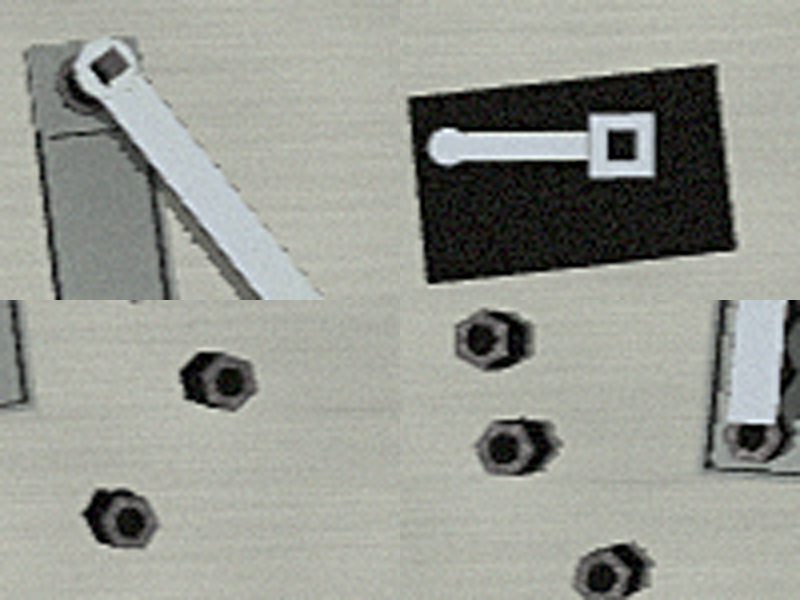

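View pics/c2.png

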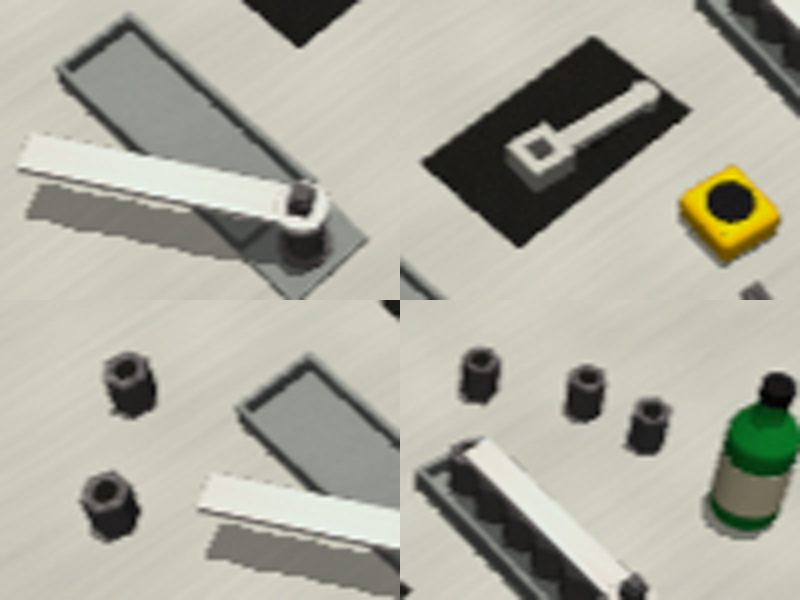

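The crops show the key on the mat with its arm to the left and the hub bore dark at top px (270.5,226). The spindle is dark at (337,147). All nuts are standing, and their bores show as dark discs.

```bash
cat >> h.py <<'E'
def blobs(m,x,y,w,h,amin):
    k=np.zeros_like(m);k[y:y+h,x:x+w]=m[y:y+h,x:x+w]
    n,l,st,ce=cv2.connectedComponentsWithStats(k.astype(np.uint8),connectivity=4)
    return [(st[i,4],ce[i],l==i) for i in range(1,n) if st[i,4]>=amin]
def lum(im): return cv2.cvtColor(im,cv2.COLOR_BGR2GRAY)
def nuts(im,th=45,z=.04):
    g=lum(cv2.resize(im,None,fx=4,fy=4,interpolation=cv2.INTER_CUBIC))
    return g
def ring(im,uv,z,n="top",r=14):
    pass
E
python3 - <<'E'
from h import *
im=cv2.imread("pics/top0.png"); g=lum(im)
for r in ((360,180),(355,190),(343,210),(250,226),(270,226),(404,235),(408,235),(102,214)):print(r,im[r[1],r[0]],)
print(g[228:244,394:414])
print(im[210,300:420:6].tolist())
print(g[216:237,258:284])
E
```

```text
(360, 180) [140 137 130]
(355, 190) [119 124 122]
(343, 210) [89 91 87]
(250, 226) [137 133 127]
(270, 226) [23 27 29]
(404, 235) [0 5 4]
(408, 235) [15 13 13]
(102, 214) [ 4 16 18]
[[118 116 123 126 111  50   6  13  17  21  33  50  84 116 125 123 122 117
  116 116]
 [121 122 128 116  48   5   6   0   0  21  41  56  57  55  67  89 117 128
  121 117]
 [117 126 111  48   6  18   0  13   8  41  60  66  60  52  48  47  48  57
   90 120]
 [123 112  53   2   0   7   7  17  42  63  63  73  63  66  72  54  63  51
   64 100]
 [110  47   3   0   9   0  10  42  62  64  55  24   6  10  14  25  50  54
   60 101]
 [106  13   2  11  10  21  43  60  70  65  40   9  11   9   7  15  36  61
   61  89]
 [113  52   1   7  20   4  33  69  64  53  29  15  10  12   9  17  24  47
   49  87]
 [110  46   3  18  19   3  20  52  54  53   4  18   3  18  13  11  17  47
   58  64]
 [128 108   1   5  16  12  22  37  72  66  28   7  12   9  19  12  28  53
   66  70]
 [129 108  25   4   6  14  17  44  64  61  22  17   9  20  11   0  23  50
   58  55]
 [123 112  52   5  15  15   8  27  64  68  66  28   5   7   0  27  5
[... 2353 characters left out ...]
20 137 129
  137 128  85   7  17  14  28   4]
 [  1   0   4  19  92 142 134 138 135 140 141 136 139 141 138 137 137 134
  132 132  85  10   4  11  19   4]
 [ 12  16   1  21  95 144 134 138 135 132 136 137 141 137 141 137 135 136
  141 133  84   0  19  13  22   5]
 [ 21  12  16  24 103 151 147 144 144 146 150 150 151 147 147 149 146 152
  151 143  96  11  11  14   1  18]
 [ 12  15  18   7  50  84  77  74  79  77  68  40  42  38  48  41  43  44
   46  51  41   9   4  19  13   3]
 [ 17   9  16  20  17   8  10  14  10  11   7   0  14   8  11   0  12  16
    8   0  20  10  21  27  18  16]
 [ 15  24  18   5   7   7  19   5   3  14  15  26   3  29  25   2  16   8
   18  16  14  13  24  22  20   7]]
```

```bash
python3 - <<'E'
s=open("h.py").read(); s=s[:s.index("def nuts")]
s+='''
def key(im,box=(200,195,110,75),z=.028):
    m=(cv2.GaussianBlur(lum(im),(3,3),0)>62).astype(np.uint8)
    k=np.zeros_like(m);x,y,w,h=box;k[y:y+h,x:x+w]=1
    matm=cv2.morphologyEx((cv2.GaussianBlur(lum(im),(5,5),0)<45).astype(np.uint8)*k,cv2.MORPH_OPEN,np.ones((3,3)))
    c=max(cv2.findContours(matm,0,2)[0],key=cv2.contourArea);hull=np.zeros_like(m);cv2.fillConvexPoly(hull,cv2.convexHull(c),1)
    hull=cv2.erode(hull,np.ones((3,3)))
    m=m*hull;c=max(cv2.findContours(m,0,2)[0],key=cv2.contourArea);f=np.zeros_like(m);cv2.drawContours(f,[c],-1,1,-1)
    hub=cv2.morphologyEx(f,cv2.MORPH_OPEN,np.ones((11,11)))
    hc=np.argwhere(hub).mean(0)[::-1]
    arm=f*(1-cv2.dilate(hub,np.ones((5,5))));n,l,st,ce=cv2.connectedComponentsWithStats(arm);i=1+np.argmax(st[1:,4])
    p=np.argwhere(l==i)[:,::-1].astype(np.float32)
    bore=(lum(im)<60)*hub;bc=np.argwhere(bore).mean(0)[::-1]
    H=ray("top",hc,z);A=np.array([ray("top",q,.023) for q in p]);v=np.linalg.svd(A-A.mean(0))[2][0];v*=np.sign(v@(A.mean(0)-H))
    return H[:2],ray("top",bc,z)[:2],np.arctan2(v[1],v[0])
def nuts(im,z=.04,guess=None):
    g=cv2.GaussianBlur(lum(cv2.resize(im,None,fx=4,fy=4,interpolation=cv2.INTER_CUBIC)),(5,5),0)
    n,l,st,ce=cv2.connectedComponentsWithStats((g<34).astype(np.uint8),connectivity=4)
    out=[]
    for i in range(1,n):
        x,y,w,h,a=st[i]
        if 300<a<1100 and .7<w/h<1.4 and a/(w*h)>.68:
            r=(g>36)&(g<88);yy,xx=np.mgrid[:g.shape[0],:g.shape[1]]
            k=((xx-ce[i][0])**2+(yy-ce[i][1])**2<34**2)&r
            if k.sum()<700: continue
            u=(ce[i]-1.5)/4;P=ray("top",u,z)
            p=np.argwhere(k)[:,::-1];d=p-ce[i];rr=np.hypot(*d.T);p=p[(rr>20)]
            W=np.array([ray("top",(q-1.5)/4,z)[:2] for q in p[::3]])-P[:2]
            th=np.arctan2(W[:,1],W[:,0]);R=np.hypot(*W.T);s=(R>.0158)
            ph=np.angle(np.exp(6j*th[s]).sum())/6  # corner direction
            out.append((u,P[:2],ph+np.pi/6,a))
    return out
'''
open("h.py","w").write(s)
E
python3 - <<'E'
from h import *
im=cv2.imread("pics/top0.png"); np.set_printoptions(precision=4,suppress=True)
print("key",key(im))
for o in nuts(im): print(*o[:2],round(np.degrees(o[2])%60,1),o[3])
b=cv2.GaussianBlur(im.astype(np.float32),(5,5),0);m=((b[:,:,0]-b[:,:,2])>1.5)
for x0,w in((310,100),(150,60)):
    for a,c,l in blobs(m,x0,130,w,125,200):
        pp=np.argwhere(l)[:,::-1].astype(np.float32); print(a,c,cv2.minAreaRect(pp))
        Wd=np.array([ray("top",q,.064)[:2] for q in pp]); mu=Wd.mean(0);v=np.linalg.svd(Wd-mu,full_matrices=False)[2][0]
        if v[0]>0:v=-v
        t=(Wd-mu)@v; print("dir",v,np.degrees(np.arctan2(v[1],v[0])),"len",np.ptp(t),"far",mu+v*t.max(),"pivot from far",mu+v*(t.max()-.205),"near+15",mu+v*(t.min()+.015))
g=lum(im)
for a,c,l in blobs(g<75,328,138,16,18,15): print("spindle",a,c,ray("top",c,.074)); print(g[138:157,328:346])
E
```

```text
key (array([ 0.4566, -0.0389]), array([ 0.4555, -0.0389]), np.float64(1.5511841034533937))
[ 99.7695 214.4027] [0.4947 0.3816] 29.3 687
[407.0294 235.06  ] [ 0.4246 -0.3802] 42.0 646
[167.4267 238.7074] [0.4307 0.2161] 51.1 595
[105.4611 241.7657] [0.4271 0.3679] 56.0 691
[382.0913 270.2061] [ 0.3394 -0.3137] 54.8 675
[129.8878 274.1081] [0.3467 0.3087] 16.7 665
1075 [359.5767 176.3628] ((360.4355773925781, 175.13470458984375), (91.17678833007812, 15.867578506469727), 50.01311492919922)Traceback (most recent call last):
  File "<stdin>", line 9, in <module>
  File "h.py", line 4, in ray
    c=bot.camera_info(n);K=np.array(c["mtx"]);T=np.array(c["pose"])
ValueError: time passes only in moves, steps and waits
```

```bash
sed -i 's/bot.camera_info(n)/CAM[n]/; s/^import cv2,numpy as np/import cv2,numpy as np\nCAM={n:bot.camera_info(n) for n in("top","scene")}\nnp.set_printoptions(precision=4,suppress=True)/' h.py
python3 - <<'E'
from h import *
im=cv2.imread("pics/top0.png")
b=cv2.GaussianBlur(im.astype(np.float32),(5,5),0);m=((b[:,:,0]-b[:,:,2])>1.5)
for x0,w in((310,100),(150,60)):
    for a,c,l in blobs(m,x0,130,w,125,200):
        pp=np.argwhere(l)[:,::-1].astype(np.float32); print(a,c,cv2.minAreaRect(pp))
        Wd=np.array([ray("top",q,.064)[:2] for q in pp]); mu=Wd.mean(0);v=np.linalg.svd(Wd-mu,full_matrices=False)[2][0]
        if v[0]>0:v=-v
        t=(Wd-mu)@v; print("dir",v,np.degrees(np.arctan2(v[1],v[0])),"len",np.ptp(t),"far",mu+v*t.max(),"pivot from far",mu+v*(t.max()-.205),"near+15",mu+v*(t.min()+.015))
g=lum(im)
for a,c,l in blobs(g<75,328,138,16,18,15): print("spindle",a,c,ray("top",c,.074))
print(g[138:157,326:346])
s=cv2.imread("pics/scene0.png");gs=lum(s)
print(gs[246:264,208:232])
E
```

```text
1075 [359.5767 176.3628] ((360.4355773925781, 175.13470458984375), (91.17678833007812, 15.867578506469727), 50.01311492919922)
dir [-0.7985 -0.602 ] -142.99016143490843 len 0.2232112539208586 far [ 0.4841 -0.3267] pivot from far [ 0.6478 -0.2033] near+15 [ 0.6503 -0.2013]
1276 [170.8973 190.6795] ((170.45144653320312, 189.94879150390625), (16.501615524291992, 92.53118133544922), 5.33215856552124)
dir [-0.9959  0.0905] 174.80616192442332 len 0.22505411313400817 far [0.4379 0.2119] pivot from far [0.6421 0.1933] near+15 [0.6471 0.1929]
spindle 47 [336.766  146.0213] [ 0.6468 -0.2045  0.074 ]
spindle 27 [329.7407 152.7037] [ 0.6307 -0.1867  0.074 ]
[[121 113 120 115 118 115 115 119 119 115 115 120 123 117 122 118 121 117
  120 116]
 [118 122 124 118 118 120 117 117 118 124 130 114  91  98  91  87  93  94
  113 116]
 [110  89  87  81  92 100 115 126 130 133 133 131 139 132 109  79  79  84
  104 122]
 [ 96  85  87  78  93 122 138 133 132 134 137 125 110 141 135 122  87  82
  102 121]
 [ 90  88  87  81 102 134 133 136 137 140 130  76  63 116 145 140 119  84
  104 125]
 [ 92  90  78  78 123
[... 2288 characters left out ...]
53 152 152 152 142 144 151 111  40  24  24  25  25  42 119 152 152
  139 111 105 109 123 134]
 [154 155 154 154 153 151 150 149 114  61  46  30  23  24  88 138 153 153
  123  93  98  99 104 125]
 [ 74  79 106 138 152 154 152 152 149 147 145 145 110  96 135 150 152 140
   99  84  98  97  96 105]
 [ 55  57  60  69  69  70  98 136 151 151 152 152 150 150 150 152 140  99
   73  91  97  96  96  96]
 [ 55  49  40  36  44  53  64  82 116 144 153 153 153 153 152 153 113  49
   73  92  97  98  97  97]
 [ 47  36  34  38  47  52  53  51  61  83  94 105 113 112  93  79  61  37
   56  85  97  98  98  97]
 [ 37  33  38  48  52  52  46  35  32  47  56  63  68  62  50  38  27  23
   51  76  90  97  99  98]]
```

```bash
python3 - <<'E'
from h import *
im=cv2.imread("pics/top0.png");g=lum(im).astype(int);s=cv2.imread("pics/scene0.png");gs=lum(s).astype(int)
def cen(g,x,y,w,h,lo,hi):
    k=np.zeros(g.shape,bool);k[y:y+h,x:x+w]=1;m=((g>=lo)&(g<=hi)&k).astype(np.uint8)
    m=cv2.morphologyEx(m,cv2.MORPH_OPEN,np.ones((2,2)));n,l,st,ce=cv2.connectedComponentsWithStats(m);i=1+np.argmax(st[1:,4]);return st[i,4],ce[i]
t=cen(g,332,140,11,12,40,72);u=cen(gs,216,250,8,6,40,82);print(t,u)
print("tip top",ray("top",t[1],.084),"scene",ray("scene",u[1],.084),"tri",tri(t[1],u[1]))
# key bore in scene
print(gs[184:204,214:238])
# mat corners from top & scene
for n,G,box in(("top",g,(200,195,110,75)),("scene",gs,(185,155,90,65))):
    x,y,w,h=box;m=np.zeros(G.shape,np.uint8);m[y:y+h,x:x+w]=cv2.GaussianBlur(G.astype(np.uint8),(3,3),0)[y:y+h,x:x+w]<50
    c=max(cv2.findContours(m,0,2)[0],key=cv2.contourArea);q=cv2.approxPolyDP(cv2.convexHull(c),6,True)[:,0];print(n,q.tolist(),[ray(n,p,.004)[:2] for p in q],np.mean([ray(n,p,.004)[:2] for p in q],0))
E
```

```text
(np.int32(30), array([338.6333, 146.3667])) (np.int32(24), array([221.1667, 253.4167]))
tip top [ 0.6442 -0.2067  0.084 ] scene [ 0.6545 -0.2018  0.084 ] tri [ 0.6484 -0.204   0.0784]
[[ 19  19  20  20  18  20  17  19  17  18  17  20  17  17  18  18  17  18
   18  19  20  57 110 134]
 [ 19  20  20  20  20  19  19  18  19  19  17  58  53  18  19  20  18  17
   17  45 111 135 133 134]
 [ 20  19  20  18  19  19  20  20  19  18  58 112 119  72  17  19  18  39
  104 130 133 134 134 135]
 [ 18  19  18  18  18  19  17  19  57 110 132 136 136 119  72  35  79 116
  132 133 133 134 135 136]
 [ 19  19  19  20  16  18  57 110 132 135 135 136 138 136 118 126 135 131
  132 133 134 135 134 123]
 [ 19  19  19  19  57  92 122 135 136 136 117  88 116 137 136 135 134 133
  132 133 133 126  99  69]
 [ 18  18  19  58 113 134 136 137 117  80  59  52  69 116 137 137 135 134
  135 131 115  83  57  43]
 [ 18  18  64 114 136 137 126  92  59  52  50  50  51  69 116 138 137 134
  120  89  64  61  48  21]
 [ 18  18  39  80 122 138 136 114  72  49  49  49  50  52  94 128 137 137
  126  87  41  24  19  17]
 [ 18  
[... 758 characters left out ...]
 40  26  21  19
   19  19  18  19  20  20]
 [ 20  19  19  17  19  20  19  26  43  50  50  49  41  26  21  19  19  19
   19  20  20  19  20  21]
 [ 19  18  18  19  19  19  19  18  26  41  44  35  26  19  18  18  18  19
   18  20  20  21  21  34]
 [ 20  18  18  18  18  19  18  18  18  22  22  20  18  20  20  18  18  18
   18  20  19  20  51 108]]
top [[293, 207], [298, 251], [222, 259], [217, 215]] [array([ 0.5026, -0.101 ]), array([ 0.3895, -0.1105]), array([0.3743, 0.0845]), array([0.4867, 0.0951])] [ 0.4383 -0.008 ]
scene [[239, 165], [261, 182], [218, 215], [196, 195]] [array([0.3821, 0.0863]), array([0.4894, 0.0946]), array([ 0.5026, -0.1001]), array([ 0.3927, -0.1069])] [ 0.4417 -0.0065]
```

```bash
python3 - <<'E'
from h import *
for n,uv,z in(("top",(337.9,145.6),.084),("scene",(219.9,252.3),.084),("scene",(224.6,191.4),.028),("top",(270,226.1),.028)): print(n,uv,ray(n,uv,z))
print(tri((337.9,145.6),(219.9,252.3)))
import glob
s=bot.sense();print(s["position"],s["eef_rot"])
E
```

```text
top (337.9, 145.6) [ 0.6461 -0.205   0.084 ]
scene (219.9, 252.3) [ 0.6495 -0.2024  0.084 ]
scene (224.6, 191.4) [ 0.4567 -0.036   0.028 ]
top (270, 226.1) [ 0.4553 -0.0389  0.028 ]
[ 0.6476 -0.2036  0.0829]
[0.1552 0.5793 0.2302] [[-0.9659  0.2589 -0.0006]
 [ 0.2589  0.9659 -0.0017]
 [ 0.0001 -0.0018 -1.    ]]
```

Request:
apply_moves(
  hand=[1, 1, 1, 1, 1, 1, 1, 1, 1, 1, 1, 1, 1, 1, 1, 1, 1, 1, 1, 1],
  delta_pos=[
    [-0.1876, -0.2157, 0],
    [-0.1876, -0.2157, 0],
    [-0.1876, -0.2157, 0],
    [-0.1876, -0.2157, 0],
    [-0.1876, -0.2157, 0],
    [-0.1876, -0.2157, 0],
    [-0.1876, -0.2157, 0],
    [-0.1876, -0.2157, 0],
    [-0.1876, -0.2157, 0],
    [-0.1876, -0.2157, 0],
    [-0.1876, -0.2157, 0],
    [-0.1876, -0.2157, 0],
    [0, 0, 0.069],
    [0, 0, 0.069],
    [0, 0, 0.069],
    [0, 0, 0.069],
    [0, 0, 0.069],
    [0, 0, 0.069],
    [0, 0, 0.069],
    [0, 0, 0.069],
  ],
  roll=[0, 0, 0, 0, 0, 0, 0, 0, 0, 0, 0, 0, 0.211, 0.211, 0.211, 0.211, 0.211, 0.211, 0.211, 0.211],
  grip_force=80,
)

```text
clock: 2.6
position: [0.4559, -0.037, 0.1199]
eef_rot: [[0.022, 1.0, -0.001], [1.0, -0.022, 0.0], [0.0, -0.001, -1.0]]
wrist_force: [0.0, -0.2, 1.0]
width: 0.0856
grasp_force: 0.0
```

Request:
apply_moves(
  hand=[1, 1, 1, 1, 1, 1, 0.6, 0, 0, 0, 0, 0, 0, 0, 0],
  delta_pos=[
    [0, 0, 0.1],
    [0, 0, 0.1],
    [0, 0, 0.1],
    [0, 0, 0.1],
    [0, 0, 0.1],
    [0, 0, 0.06],
    [0, 0, 0],
    [0, 0, 0],
    [0, 0, 0],
    [0, 0, 0],
    [0, 0, 0],
    [0, 0, 0],
    [0, 0, 0],
    [0, 0, 0],
    [0, 0, 0],
  ],
  roll=[0, 0, 0, 0, 0, 0, 0, 0, 0, 0, 0, 0, 0, 0, 0],
  grip_force=80,
)

```text
clock: 4.47
position: [0.4572, -0.0372, 0.0104]
eef_rot: [[0.017, 1.0, 0.003], [1.0, -0.017, -0.001], [-0.001, 0.003, -1.0]]
wrist_force: [0.4, -0.4, 6.8]
width: 0.0384
grasp_force: 80.4
```

Request:
apply_moves(
  hand=[0, 0, 0, 0, 0, 0, 0],
  delta_pos=[
    [0, 0, -0.05],
    [0, 0, -0.1],
    [0, 0, -0.1],
    [0, 0, -0.15],
    [0, 0, -0.15],
    [0, 0, 0],
    [0, 0, 0],
  ],
  roll=[0, 0, 0, 0, 0, 0, 0],
)

```text
clock: 5.35
position: [0.4556, -0.0369, 0.1174]
eef_rot: [[0.017, 1.0, -0.002], [1.0, -0.017, 0.0], [0.0, -0.002, -1.0]]
wrist_force: [-0.4, 0.2, -3.3]
width: 0.0382
grasp_force: 80.8
```

```bash
python3 - <<'E'
from h import *
s=bot.sense();print(s["position"],s["width"],s["wrist_force"],s["torque"])
t=grab("top");c=grab("scene");cv2.imwrite("pics/t1.png",t);cv2.imwrite("pics/s1.png",c)
u=proj("scene",s["position"]);v=proj("top",s["position"]);print(u,v)
a=np.hstack([crop(c,int(u[0])-50,int(u[1])-60,100,100,4),crop(t,int(v[0])-50,int(v[1])-50,100,100,4)]);cv2.imwrite("pics/c3.png",cv2.convertScaleAbs(a,alpha=1.5))
E
```

```text
[ 0.4556 -0.0369  0.1174] 0.03823229226961612 [-0.4141  0.2366 -3.2863] [-0.0726  0.0204 -0.0078]
[223.1319 173.6273] [271.4977 226.4994]
```

View pics/c3.png

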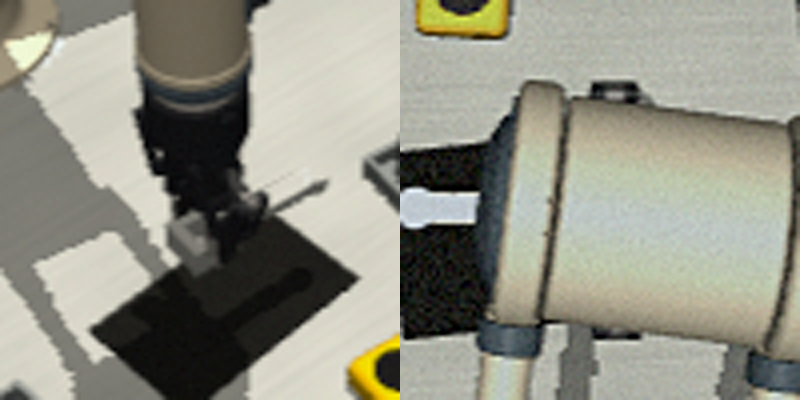

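The key is held level in the gripper above the mat at scene px ~(223,174). Next I move it over the spindle.

Request:
apply_moves(
  hand=[0, 0, 0, 0, 0, 0, 0, 0, 0, 0, 0, 0, 0, 0],
  delta_pos=[
    [-0.1635, 0.1947, 0],
    [-0.1635, 0.1947, 0],
    [-0.1635, 0.1947, 0],
    [-0.1635, 0.1947, 0],
    [-0.1635, 0.1947, 0],
    [0, 0, 0],
    [0, 0, 0],
    [0, 0, 0],
    [0, 0, 0],
    [0, 0, 0],
    [0, 0, 0],
    [0, 0, 0],
    [0, 0, 0],
    [0, 0, 0],
  ],
  roll=[0, 0, 0, 0, 0, 0, 0.1926, 0.1926, 0.1926, 0.1926, 0.1926, 0.1926, 0, 0],
)

```text
clock: 7.2
position: [0.6476, -0.2032, 0.1185]
eef_rot: [[0.796, 0.605, -0.001], [0.605, -0.796, 0.0], [-0.0, -0.001, -1.0]]
wrist_force: [0.3, -0.8, -2.0]
width: 0.0383
grasp_force: 81.3
```

```bash
python3 - <<'E'
from h import *
s=bot.sense();print(s["position"],s["width"],s["wrist_force"],np.degrees(s["q"]))
c=grab("scene");cv2.imwrite("pics/s2.png",c)
u=proj("scene",s["position"]);print(u)
a=crop(c,int(u[0])-70,int(u[1])-60,140,110,5);cv2.imwrite("pics/c4.png",cv2.convertScaleAbs(a,alpha=1.5))
E
```

```text
[ 0.6476 -0.2032  0.1185] 0.038288471204977026 [ 0.2582 -0.8318 -2.0056] [-20.295   17.7957  67.7078   0.004   94.5515  32.4836]
[218.6412 245.7066]
```

View pics/c4.png

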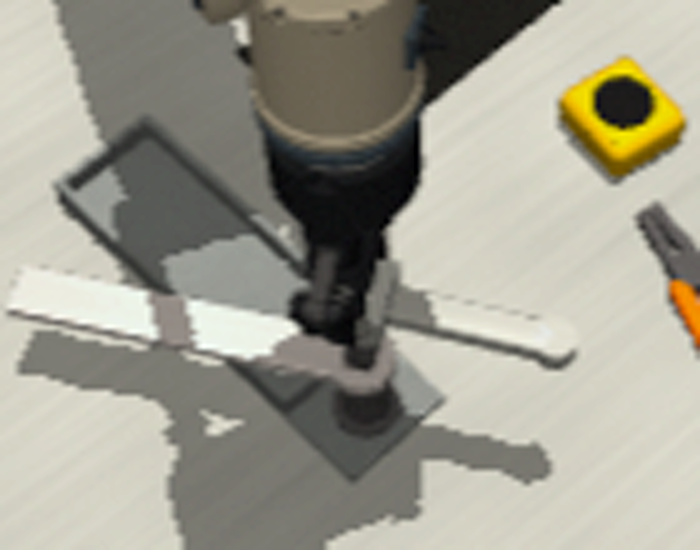

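Request:
apply_moves(
  hand=[0, 0, 0, 0, 0, 0, 0, 0, 0],
  delta_pos=[
    [0, 0, 0.065],
    [0, 0, 0.065],
    [0, 0, 0],
    [0, 0, 0.01],
    [0, 0, 0.01],
    [0, 0, 0.01],
    [0, 0, 0],
    [0, 0, 0],
    [0, 0, 0],
  ],
  roll=[0, 0, 0, 0, 0, 0, 0, 0, 0],
)

```text
clock: 8.38
position: [0.6482, -0.2038, 0.087]
eef_rot: [[0.798, 0.602, 0.0], [0.602, -0.798, -0.0], [0.0, 0.0, -1.0]]
wrist_force: [-0.4, -0.0, -2.4]
width: 0.0379
grasp_force: 81.5
```

Request:
apply_moves(
  hand=[0, 0, 0, 0, 0, 0, 0],
  delta_pos=[
    [0, 0, 0.008],
    [0, 0, 0.008],
    [0, 0, 0.008],
    [0, 0, 0],
    [0, 0, 0],
    [0, 0, 0],
    [0, 0, 0],
  ],
  roll=[0, 0, 0, 0, 0, 0, 0],
)

```text
clock: 9.25
position: [0.6485, -0.2039, 0.0856]
eef_rot: [[0.798, 0.602, 0.003], [0.602, -0.798, -0.001], [0.002, 0.003, -1.0]]
wrist_force: [-4.6, 1.5, 9.6]
width: 0.0378
grasp_force: 82.9
```

```bash
python3 - <<'E'
from h import *
s=bot.sense();print(s["position"],s["wrist_force"],s["torque"])
E
```

```text
[ 0.6485 -0.2039  0.0856] [-4.6457  1.4585  9.5607] [ 0.3007  0.9187 -0.056 ]
```

Request:
apply_moves(
  hand=[0, 0, 0, 0, 0, 0],
  delta_pos=[
    [-0.0022, -0.0032, 0],
    [-0.0023, -0.0033, 0],
    [0, 0, 0],
    [0, 0, 0],
    [0, 0, 0],
    [0, 0, 0],
  ],
  roll=[0, 0, 0, 0, 0, 0],
)

```text
clock: 10.0
position: [0.6483, -0.2038, 0.0858]
eef_rot: [[0.798, 0.602, 0.006], [0.602, -0.798, -0.002], [0.003, 0.005, -1.0]]
wrist_force: [0.2, -0.0, 7.7]
width: 0.0383
grasp_force: 82.7
```

```bash
python3 - <<'E'
from h import *
s=bot.sense();print(s["position"],s["wrist_force"],s["torque"])
E
```

```text
[ 0.6483 -0.2038  0.0858] [ 0.1622 -0.0473  7.6532] [ 0.0012  0.005  -0.0131]
```

Request:
apply_moves(
  hand=[0, 0, 0, 0, 0, 0, 0, 0, 0, 0, 0],
  delta_pos=[
    [0, 0, -0.015],
    [0, 0, -0.005],
    [0.009, 0, 0],
    [0, 0, 0],
    [0, 0, 0],
    [0, 0, 0.01],
    [0, 0, 0.01],
    [0, 0, 0.01],
    [0, 0, 0],
    [0, 0, 0],
    [0, 0, 0],
  ],
  roll=[0, 0, 0, 0, 0, 0, 0, 0, 0, 0, 0],
)

```text
clock: 11.38
position: [0.648, -0.2029, 0.0854]
eef_rot: [[0.799, 0.602, 0.003], [0.602, -0.799, -0.002], [0.001, 0.003, -1.0]]
wrist_force: [-10.8, -2.5, 18.9]
width: 0.038
grasp_force: 83.9
```

```bash
python3 - <<'E'
from h import *
s=bot.sense();print(s["position"],s["wrist_force"],s["torque"])
E
```

```text
[ 0.648  -0.2029  0.0854] [-10.8352  -2.5271  18.8916] [-0.3233  1.6188 -0.0276]
```

Request:
apply_moves(
  hand=[0, 0, 0, 0, 0, 0, 0],
  delta_pos=[
    [0, 0, -0.02],
    [0, 0, -0.0165],
    [0, 0, 0],
    [0.01, 0, 0],
    [0.01, 0, 0],
    [0, 0, 0],
    [0, 0, 0],
  ],
  roll=[0, 0, 0, 0, 0, 0, 0],
)

```text
clock: 12.25
position: [0.6509, -0.2005, 0.0858]
eef_rot: [[0.799, 0.602, -0.002], [0.602, -0.799, -0.001], [-0.002, -0.0, -1.0]]
wrist_force: [1.2, -5.9, -2.4]
width: 0.0383
grasp_force: 81.6
```

Request:
apply_moves(
  hand=[0, 0, 0, 0, 0, 0, 0],
  delta_pos=[
    [-0.01, 0, 0],
    [-0.01, 0, 0],
    [-0.01, 0, 0],
    [-0.01, 0, 0],
    [-0.01, 0, 0],
    [0, 0, 0],
    [0, 0, 0],
  ],
  roll=[0, 0, 0, 0, 0, 0, 0],
)

```text
clock: 13.12
position: [0.6471, -0.2032, 0.0864]
eef_rot: [[0.797, 0.605, 0.008], [0.605, -0.797, 0.003], [0.008, 0.002, -1.0]]
wrist_force: [16.6, 2.1, -6.8]
width: 0.0382
grasp_force: 81.2
```

Request:
apply_moves(
  hand=[0, 0, 0, 0, 0, 0, 0, 0, 0],
  delta_pos=[
    [0.012, 0, -0.002],
    [0.013, 0, -0.002],
    [0, 0, 0],
    [0, 0.01, 0],
    [0, 0.01, 0],
    [0, 0.01, 0],
    [0, 0, 0],
    [0, 0, 0],
    [0, 0, 0],
  ],
  roll=[0, 0, 0, 0, 0, 0, 0, 0, 0],
)

```text
clock: 14.25
position: [0.6509, -0.2074, 0.0883]
eef_rot: [[0.798, 0.602, 0.0], [0.602, -0.798, 0.0], [0.0, -0.0, -1.0]]
wrist_force: [0.2, 0.2, -2.9]
width: 0.0384
grasp_force: 81.7
```

Request:
apply_moves(
  hand=[0, 0, 0, 0, 0, 0, 0],
  delta_pos=[
    [0, -0.01, 0],
    [0, -0.01, 0],
    [0, -0.01, 0],
    [0, -0.01, 0],
    [0, -0.01, 0],
    [0, 0, 0],
    [0, 0, 0],
  ],
  roll=[0, 0, 0, 0, 0, 0, 0],
)

```text
clock: 15.12
position: [0.6471, -0.2026, 0.0885]
eef_rot: [[0.799, 0.601, 0.007], [0.601, -0.799, -0.006], [0.002, 0.008, -1.0]]
wrist_force: [11.0, -9.8, -8.0]
width: 0.0386
grasp_force: 81.5
```

Request:
apply_moves(
  hand=[0, 0, 0, 0, 0, 0, 0, 0, 0, 0],
  delta_pos=[
    [0.005, 0.019, 0],
    [0.005, 0.0185, 0],
    [0, 0, 0],
    [0, 0, 0.01],
    [0, 0, 0.01],
    [0, 0, 0.01],
    [0, 0, 0.005],
    [0, 0, 0],
    [0, 0, 0],
    [0, 0, 0],
  ],
  roll=[0, 0, 0, 0, 0, 0, 0, 0, 0, 0],
)

```text
clock: 16.38
position: [0.651, -0.2044, 0.0813]
eef_rot: [[0.798, 0.602, 0.0], [0.602, -0.798, -0.0], [0.0, 0.0, -1.0]]
wrist_force: [0.0, -0.3, -2.6]
width: 0.038
grasp_force: 82.3
```

```bash
python3 - <<'E'
from h import *
s=bot.sense();print(s["position"],s["wrist_force"],s["torque"])
E
```

```text
[ 0.651  -0.2044  0.0813] [ 0.0334 -0.2573 -2.5971] [0.0383 0.0592 0.0158]
```

Request:
apply_moves(
  hand=[0, 0, 0, 0, 0, 0, 0, 0],
  delta_pos=[
    [0, 0, 0.015],
    [0, 0, 0.015],
    [0, 0, 0.015],
    [0, 0, 0.015],
    [0, 0, 0.005],
    [0, 0, 0],
    [0, 0, 0],
    [0, 0, 0],
  ],
  roll=[0, 0, 0, 0, 0, 0, 0, 0],
)

```text
clock: 17.38
position: [0.6509, -0.2044, 0.0702]
eef_rot: [[0.798, 0.602, 0.001], [0.602, -0.798, -0.0], [0.0, 0.001, -1.0]]
wrist_force: [-4.9, 1.4, 6.4]
width: 0.0382
grasp_force: 83.4
```

Request:
apply_moves(
  hand=[0, 0, 0, 0, 0, 0, 0, 0, 0, 0],
  delta_pos=[
    [0, 0, 0],
    [0, 0, 0],
    [0, 0, 0],
    [0, 0, 0],
    [0, 0, 0],
    [0, 0, 0],
    [0, 0, 0],
    [0, 0, 0],
    [0, 0, 0],
    [0, 0, 0],
  ],
  roll=[-0.14, -0.14, -0.14, -0.14, -0.14, -0.14, -0.14, -0.14, 0, 0],
)

```text
clock: 18.62
position: [0.6501, -0.2029, 0.0701]
eef_rot: [[0.044, 0.999, -0.002], [0.999, -0.044, 0.002], [0.002, -0.002, -1.0]]
wrist_force: [-8.4, 5.2, 7.9]
width: 0.0382
grasp_force: 83.5
```

```bash
python3 - <<'E'
from h import *
s=bot.sense();print(s["position"],s["wrist_force"],s["torque"],s["eef_rot"][:,0] if hasattr(s["eef_rot"],'shape') else s["eef_rot"])
c=grab("scene");cv2.imwrite("pics/s3.png",c);cv2.imwrite("pics/t3.png",grab("top"))
a=crop(c,130,190,160,110,5);cv2.imwrite("pics/c5.png",cv2.convertScaleAbs(a,alpha=1.5))
E
```

```text
[ 0.6501 -0.2029  0.0701] [-8.4286  5.1563  7.8618] [ 1.0881  1.4697 -0.0079] [0.044  0.999  0.0021]
```

View pics/c5.png

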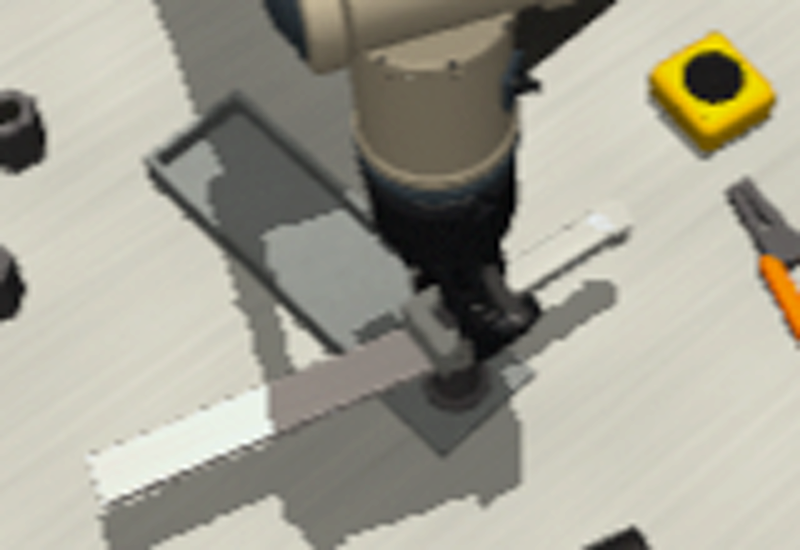

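The key is home and the bar is turning: its end is now at scene px ~(150,285). I'll keep going to the open stop.

Request:
apply_moves(
  hand=[0, 0, 0, 0, 0],
  delta_pos=[
    [0, 0, 0],
    [0, 0, 0],
    [0, 0, 0],
    [0, 0, 0],
    [0, 0, 0],
  ],
  roll=[-0.09, -0.09, -0.09, 0, 0],
)

```text
clock: 19.35
position: [0.6495, -0.203, 0.0701]
eef_rot: [[-0.167, 0.986, -0.003], [0.986, 0.167, 0.002], [0.003, -0.003, -1.0]]
wrist_force: [-10.9, 5.7, 8.1]
width: 0.0381
grasp_force: 83.7
```

```bash
cat > st.py <<'E'
from h import *
s=bot.sense();x=s["eef_rot"][:,0];print(s["clock"],s["position"],s["wrist_force"],s["torque"],"ang",np.degrees(np.arctan2(x[1],x[0])),"q",s["q"],s["width"])
E
python3 st.py
```

```text
19.35 [ 0.6495 -0.203   0.0701] [-10.8657   5.6979   8.1315] [ 1.1427  1.8594 -0.0726] ang 99.60850534601322 q [-0.3535  0.3353  1.2379  0.0011  1.572  -0.5212] 0.0380915794393951
```

Request:
apply_moves(
  hand=[0, 0, 0, 0, 0],
  delta_pos=[
    [0, 0, 0],
    [0, 0, 0],
    [0, 0, 0],
    [0, 0, 0],
    [0, 0, 0],
  ],
  roll=[-0.09, -0.09, -0.06, 0, 0],
)

```text
clock: 19.98
position: [0.6489, -0.2031, 0.0701]
eef_rot: [[-0.347, 0.938, -0.004], [0.938, 0.347, 0.003], [0.004, -0.003, -1.0]]
wrist_force: [-14.2, 6.8, 9.5]
width: 0.0383
grasp_force: 84.2
```

```bash
python3 st.py; python3 - <<'E'
from h import *
c=grab("scene");t=grab("top");cv2.imwrite("pics/t4.png",t);cv2.imwrite("pics/s4.png",c)
p=cv2.imread("pics/s3.png")
# bar axis in scene: far part of white bar
for n,im in(("s3",p),("s4",c)):
    b=cv2.GaussianBlur(im.astype(np.float32),(3,3),0);m=(lum(im)>140)&((b[:,:,0]-b[:,:,2])>-3)
    for a,ce,l in blobs(m,120,230,95,70,60):
        W=np.array([ray("scene",q,.064)[:2] for q in np.argwhere(l)[:,::-1]]);v=np.linalg.svd(W-W.mean(0),full_matrices=False)[2][0];print(n,a,ce,W.mean(0),np.degrees(np.arctan2(v[1],v[0])), "from pivot",np.degrees(np.arctan2(W.mean(0)[1]+.2036,W.mean(0)[0]-.651)))
E
```

```text
19.975 [ 0.6489 -0.2031  0.0701] [-14.1901   6.8236   9.4894] [ 1.2343  2.2365 -1.141 ] ang 110.284828168914 q [-0.3539  0.3351  1.2382  0.0011  1.5732 -0.708 ] 0.038255299586497614
s3 129 [175.7132 274.814 ] [ 0.6175 -0.3292] -92.07088978360765 from pivot -104.94821430342178
s4 163 [176.3804 283.5153] [ 0.6395 -0.3419] -85.82337454512485 from pivot -94.74883796433146
```

Request:
apply_moves(
  hand=[0, 0, 0, 0, 0, 0, 0, 0, 0],
  delta_pos=[
    [0, 0, 0],
    [0, 0, 0],
    [0, 0, 0],
    [0, 0, 0],
    [0, 0, -0.01],
    [0, 0, 0],
    [0.006, -0.0125, 0],
    [0, 0, 0],
    [0, 0, 0],
  ],
  roll=[0.128, 0.128, 0.128, 0.128, 0, 0, 0, 0, 0],
)

```text
clock: 21.2
position: [0.6497, -0.203, 0.0702]
eef_rot: [[0.046, 0.999, 0.003], [0.999, -0.046, -0.0], [-0.0, 0.003, -1.0]]
wrist_force: [4.6, 0.5, -4.1]
width: 0.0383
grasp_force: 82.4
```

```bash
python3 st.py
```

```text
21.2 [ 0.6497 -0.203   0.0702] [ 4.6037  0.4848 -4.0897] [ 0.1848 -0.7797 -0.1342] ang 87.34886478644144 q [-0.3533  0.3297  1.2445  0.0008  1.5645 -0.307 ] 0.03833092120972878
```

Request:
apply_moves(
  hand=[0, 0, 0, 0, 0, 0, 0, 0],
  delta_pos=[
    [0, 0.004, 0],
    [0, 0, -0.03],
    [0, 0, -0.05],
    [0, 0, -0.05],
    [0, 0, -0.07],
    [0, 0, -0.07],
    [0, 0, 0],
    [0, 0, 0],
  ],
  roll=[0, 0, 0, 0, 0, 0, 0, 0],
)

```text
clock: 22.2
position: [0.6493, -0.2031, 0.1245]
eef_rot: [[0.046, 0.999, 0.0], [0.999, -0.046, -0.0], [-0.0, 0.0, -1.0]]
wrist_force: [-0.3, -0.5, -2.3]
width: 0.0376
grasp_force: 94.5
```

```bash
python3 st.py; python3 - <<'E'
from h import *
c=grab("scene");cv2.imwrite("pics/s5.png",c);cv2.imwrite("pics/t5.png",grab("top"))
a=crop(c,130,180,160,110,5);cv2.imwrite("pics/c6.png",cv2.convertScaleAbs(a,alpha=1.5))
E
```

```text
22.2 [ 0.6493 -0.2031  0.1245] [-0.32   -0.4652 -2.2977] [-0.0752 -0.0153  0.0149] ang 87.34337760105824 q [-0.3532  0.312   1.1693 -0.0001  1.6598 -0.3068] 0.03762895111612603
```

View pics/c6.png

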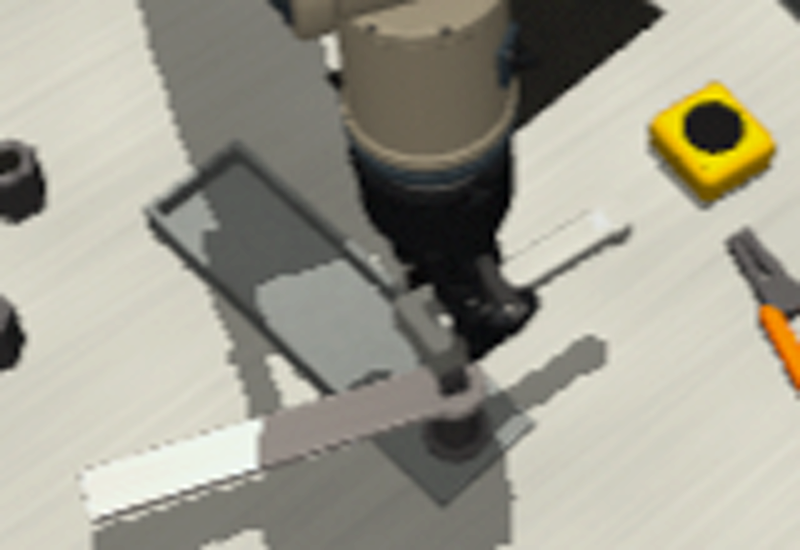

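The bar is at its open stop and the key is off the spindle. I'll lay the key back on the mat.

Request:
apply_moves(
  hand=[0, 0, 0, 0, 0, 0, 0, 0, 0, 0, 0, 0, 0, 0, 0, 0, 0.55, 0.55, 0.55, 0.55],
  delta_pos=[
    [0.1571, -0.2011, 0],
    [0.1571, -0.2011, 0],
    [0.1571, -0.2011, 0],
    [0.1571, -0.2011, 0],
    [0.1571, -0.2011, 0],
    [0, 0, 0],
    [0, 0, 0.1],
    [0, 0, 0.15],
    [0, 0, 0.15],
    [0, 0, 0.1],
    [0, 0, 0.04],
    [0, 0, 0.02],
    [0, 0, 0.005],
    [0, 0, 0.002],
    [0, 0, 0],
    [0, 0, 0],
    [0, 0, 0],
    [0, 0, 0],
    [0, 0, 0],
    [0, 0, 0],
  ],
  roll=[0, 0, 0, 0, 0, 0, -0.036, 0, 0, 0, 0, 0, 0, 0, 0, 0, 0, 0, 0, 0],
)

```text
clock: 24.8
position: [0.4558, -0.0368, 0.0109]
eef_rot: [[0.018, 1.0, 0.0], [1.0, -0.018, -0.0], [-0.0, 0.0, -1.0]]
wrist_force: [0.6, -0.6, -0.7]
width: 0.047
grasp_force: 0.0
```

```bash
python3 st.py
```

```text
24.8 [ 0.4558 -0.0368  0.0109] [ 0.619  -0.6301 -0.7401] [-0.0097  0.0056 -0.0231] ang 88.96980254590434 q [-0.1551 -0.2311  1.9315  0.      1.4409 -0.1371] 0.04704458670020125
```

Request:
apply_moves(
  hand=[0.55, 0.55, 1, 1, 1, 1, 1, 1, 1],
  delta_pos=[
    [0, 0, -0.05],
    [0, 0, -0.15],
    [0, 0, -0.25],
    [0, 0, -0.25],
    [-0.3, 0, 0],
    [-0.3, 0, 0],
    [-0.3, 0, 0],
    [-0.3, 0, 0],
    [0, 0, 0],
  ],
  roll=[0, 0, 0, 0, 0, 0, 0, 0, 0],
)

```text
clock: 25.92
position: [0.4504, -0.2804, 0.1508]
eef_rot: [[0.023, 1.0, -0.001], [1.0, -0.023, -0.001], [-0.001, -0.001, -1.0]]
wrist_force: [-0.0, 1.0, -0.3]
width: 0.0853
grasp_force: 0.0
```

```bash
python3 st.py; python3 - <<'E'
from h import *
t=grab("top");cv2.imwrite("pics/t6.png",t);c=grab("scene");cv2.imwrite("pics/s6.png",c)
for o in nuts(t): print(*o[:2],round(np.degrees(o[2])%60,1),o[3])
try: print("key",key(t))
except Exception as e: print(e)
t0=cv2.imread("pics/top0.png");g=cv2.GaussianBlur(lum(t0),(3,3),0)
m=((g>60)&(g<104)).astype(np.uint8)
for a,ce,l in blobs(m,310,135,60,115,500): 
    p=np.argwhere(l)[:,::-1]
    # near-end corners: extreme points
    r=cv2.minAreaRect(p[p[:,1]>170].astype(np.float32));print(a,r,[ray("top",q,.022)[:2] for q in cv2.boxPoints(r)])
E
```

```text
25.925 [ 0.4504 -0.2804  0.1508] [-0.0209  1.0389 -0.3438] [ 0.0021 -0.0474  0.0196] ang 88.6643657345597 q [-0.6203 -0.0969  1.5604 -0.001   1.6783 -0.5971] 0.08531589637851603
[ 99.816  214.4175] [0.4946 0.3815] 31.2 670
[167.3924 238.7321] [0.4307 0.2162] 50.2 574
[105.463  241.7991] [0.427  0.3679] 54.6 665
[129.8661 274.0815] [0.3467 0.3088] 16.8 644
key (array([ 0.4531, -0.0376]), array([ 0.4488, -0.0379]), np.float64(1.5425505434198479))
2634 ((346.3231201171875, 205.58462524414062), (75.41312408447266, 47.13319778442383), 82.87498474121094) [array([ 0.5922, -0.1664]), array([ 0.6046, -0.2871]), array([ 0.4133, -0.3032]), array([ 0.4016, -0.1836])]
```

```bash
python3 - <<'E'
from h import *
t=cv2.imread("pics/t6.png");c=cv2.imread("pics/s6.png")
a=np.vstack([np.hstack([crop(t,300,130,115,75,3.4),crop(t,300,180,115,75,3.4)]),np.hstack([crop(c,100,190,115,75,3.4),crop(t,200,195,115,75,3.4)])])
cv2.imwrite("pics/c7.png",cv2.convertScaleAbs(a,alpha=1.5))
E
```

```text
(no output)
```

View pics/c7.png

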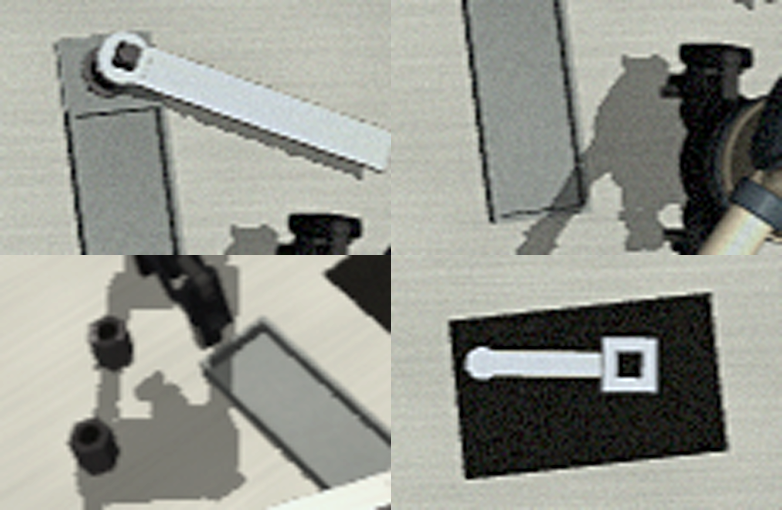

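The bar is fully open, and its end runs off to the right in the top view. The key lies on the mat with its hub at ~(270,227). The bay's inner corners are at top px (330.6,244.7), (356.5,240.3), (322.9,164.7) and (347,162.4). Now the first nut.

Request:
apply_moves(
  hand=[1, 1, 1, 1, 1, 1, 1, 1, 1, 1, 1],
  delta_pos=[
    [-0.248, -0.058, 0],
    [-0.248, -0.058, 0],
    [0, 0, 0],
    [0, 0, 0.05],
    [0, 0, 0.05],
    [0, 0, 0.05],
    [0, 0, 0.05],
    [0, 0, 0],
    [0, 0, 0],
    [0, 0, 0],
    [0, 0, 0],
  ],
  roll=[0, 0, 0.213, 0.213, 0.213, 0.213, 0.213, 0.213, 0.213, 0.213, 0],
)

```text
clock: 27.4
position: [0.4272, -0.3742, 0.1115]
eef_rot: [[0.976, 0.216, 0.001], [0.216, -0.976, -0.0], [0.001, 0.0, -1.0]]
wrist_force: [-0.2, -0.1, 0.8]
width: 0.0855
grasp_force: 0.0
```

```bash
python3 st.py; python3 - <<'E'
from h import *
q=[(330.6,244.7),(356.5,240.3),(322.9,164.7),(347,162.4)]
for z in(.006,.014,.022):
    P=[ray("top",p,z)[:2] for p in q];n=(P[0]+P[1])/2;f=(P[2]+P[3])/2;d=f-n;print(z,P,"c",(n+f)/2,"len",np.linalg.norm(d),"ang",np.degrees(np.arctan2(d[1],d[0])),"w",np.linalg.norm(P[0]-P[1]))
c=grab("scene");cv2.imwrite("pics/s7.png",c)
E
```

```text
27.4 [ 0.4272 -0.3742  0.1115] [-0.2077 -0.0521  0.8199] [ 0.0137  0.0058 -0.0135] ang 12.498956789466183 q [-0.7793  0.0138  1.5225  0.0003  1.6046  0.5733] 0.08547410573077367
0.006 [array([ 0.4035, -0.1945]), array([ 0.413 , -0.2618]), array([ 0.6104, -0.1819]), array([ 0.6151, -0.2449])] c [ 0.5105 -0.2208] len 0.20499334447896303 ang 4.1287197018788095 w 0.06791547932767453
0.014 [array([ 0.404 , -0.1929]), array([ 0.4135, -0.2597]), array([ 0.6094, -0.1803]), array([ 0.614 , -0.2429])] c [ 0.5102 -0.219 ] len 0.2034863008738708 ang 4.128719701878803 w 0.06741618707471042
0.022 [array([ 0.4045, -0.1913]), array([ 0.4139, -0.2576]), array([ 0.6084, -0.1788]), array([ 0.6129, -0.241 ])] c [ 0.5099 -0.2172] len 0.20197925726877847 ang 4.128719701878814 w 0.06691689482174633
```

Request:
apply_moves(
  hand=[1, 1, 1, 1, 1, 1, 0, 0, 0, 0, 0, 0, 0, 0],
  delta_pos=[
    [-0.0135, 0.0215, 0.05],
    [0, 0, 0.15],
    [0, 0, 0.15],
    [0, 0, 0.08],
    [0, 0, 0.0275],
    [0, 0, 0],
    [0, 0, 0],
    [0, 0, 0],
    [0, 0, 0],
    [0, 0, 0],
    [0, 0, 0],
    [0, 0, 0],
    [0, 0, 0],
    [0, 0, 0],
  ],
  roll=[0, 0, 0, 0, 0, 0, 0, 0, 0, 0, 0, 0, 0, 0],
  grip_force=60,
)

```text
clock: 29.2
position: [0.4251, -0.3808, 0.0201]
eef_rot: [[0.977, 0.213, 0.001], [0.213, -0.977, -0.001], [0.001, 0.001, -1.0]]
wrist_force: [0.2, -0.3, 5.7]
width: 0.0308
grasp_force: 60.4
```

```bash
python3 st.py
```

```text
29.2 [ 0.4251 -0.3808  0.0201] [ 0.1522 -0.2699  5.6602] [-0.0109 -0.0249 -0.0268] ang 12.286749122495229 q [-0.7901  0.0745  1.6253  0.      1.4403  0.5663] 0.0308001160227693
```

Request:
apply_moves(
  hand=[0, 0, 0, 0, 0, 0, 0, 0, 0, 0, 0, 0, 0],
  delta_pos=[
    [0, 0, -0.05],
    [0, 0, -0.15],
    [0, 0, -0.15],
    [0.077, -0.261, 0],
    [0.077, -0.261, 0],
    [0.077, -0.261, 0],
    [0, 0, 0],
    [0, 0, 0.05],
    [0, 0, 0.1],
    [0, 0, 0.1],
    [0, 0, 0.04],
    [0, 0, 0.02],
    [0, 0, 0],
  ],
  roll=[0, 0, 0, 0, 0, 0, 0.151, 0, 0, 0, 0, 0, 0],
)

```text
clock: 30.82
position: [0.4366, -0.2178, 0.0274]
eef_rot: [[0.995, 0.096, 0.0], [0.096, -0.995, -0.0], [0.0, 0.0, -1.0]]
wrist_force: [-0.1, 0.1, -2.0]
width: 0.0308
grasp_force: 60.2
```

```bash
python3 st.py
```

```text
30.825 [ 0.4366 -0.2178  0.0274] [-0.1239  0.0742 -1.9593] [ 0.0004 -0.0292 -0.0099] ang 5.486172048174079 q [-0.5325 -0.1563  1.8361  0.      1.4614  0.9426] 0.030812666592776598
```

Request:
apply_moves(
  hand=[0.55, 0.55, 0.55, 0.55, 0.55, 1],
  delta_pos=[
    [0, 0, 0],
    [0, 0, 0],
    [0, 0, -0.04],
    [0, 0, -0.1],
    [0, 0, -0.2],
    [0, 0, 0],
  ],
  roll=[0, 0, 0, 0, 0, 0],
)

```text
clock: 31.58
position: [0.4385, -0.2186, 0.1001]
eef_rot: [[0.995, 0.096, 0.007], [0.096, -0.995, -0.004], [0.006, 0.005, -1.0]]
wrist_force: [0.8, -0.0, 0.6]
width: 0.0636
grasp_force: 0.0
```

```bash
cat > look.py <<'E'
import sys
from h import *
s=bot.sense();x=s["eef_rot"][:,0];print(s["clock"],s["position"],"ang",np.degrees(np.arctan2(x[1],x[0])),s["width"],s["wrist_force"])
t=grab("top");cv2.imwrite(f"pics/t_{sys.argv[1]}.png",t)
for o in nuts(t): print(*o[:2],round(np.degrees(o[2])%60,1),o[3])
try: print("key",key(t))
except Exception as e: print("key?",e)
E
python3 look.py a; python3 - <<'E'
from h import *
cv2.imwrite("pics/s8.png",grab("scene"))
E
```

```text
31.575 [ 0.4385 -0.2186  0.1001] ang 5.4996049718406 0.0635749266919066 [ 0.8367 -0.0054  0.5854]
[ 99.7877 214.4009] [0.4947 0.3816] 30.1 676
[167.4216 238.7126] [0.4307 0.2161] 53.5 585
[105.4688 241.7457] [0.4271 0.3679] 54.5 661
[382.0614 270.2227] [ 0.3393 -0.3137] 55.5 660
[129.8333 274.0779] [0.3467 0.3089] 16.8 653
key (array([ 0.4532, -0.0377]), array([ 0.4491, -0.0382]), np.float64(1.5445876872503286))
```

Request:
apply_moves(
  hand=[1, 1, 1, 1, 1, 1, 1, 1, 1, 1, 0, 0, 0, 0, 0, 0, 0, 0],
  delta_pos=[
    [-0.1756, 0.144, 0],
    [-0.1756, 0.144, 0],
    [-0.1756, 0.144, 0],
    [0, 0, 0],
    [0, 0, 0],
    [0, 0, 0.1],
    [0, 0, 0.15],
    [0, 0, 0.1],
    [0, 0, 0.05],
    [0, 0, 0],
    [0, 0, 0],
    [0, 0, 0],
    [0, 0, 0],
    [0, 0, 0],
    [0, 0, 0],
    [0, 0, 0],
    [0, 0, 0],
    [0, 0, 0],
  ],
  roll=[0, 0, 0, -0.2145, -0.2145, 0, 0, 0, 0, 0, 0, 0, 0, 0, 0, 0, 0, 0],
)

```text
clock: 33.92
position: [0.3404, -0.3141, 0.0162]
eef_rot: [[0.908, 0.419, 0.001], [0.419, -0.908, -0.001], [0.001, 0.002, -1.0]]
wrist_force: [-0.5, 0.1, 6.3]
width: 0.0311
grasp_force: 60.9
```

```bash
python3 st.py
```

```text
33.925 [ 0.3404 -0.3141  0.0162] [-0.5326  0.1013  6.3008] [ 0.0472  0.0111 -0.0174] ang 24.7944682060491 q [-0.8187 -0.2201  1.9124 -0.      1.4475  0.3193] 0.03110174908811544
```

Request:
apply_moves(
  hand=[0.6, 0.6, 0.6, 0.6, 0, 0, 0, 0, 0, 0, 0, 0, 0, 0, 0, 0, 0, 0, 0],
  delta_pos=[
    [0, 0, 0],
    [0, 0, 0],
    [0, 0, -0.02],
    [0, 0, 0],
    [0, 0, 0],
    [0, 0, 0],
    [0, 0, 0],
    [0, 0, 0],
    [0, 0, 0],
    [0, 0, 0],
    [0, 0, -0.05],
    [0, 0, -0.15],
    [0, 0, -0.2],
    [0.268, -0.0377, 0],
    [0.268, -0.0377, 0],
    [0.268, -0.0377, 0],
    [0, 0, 0],
    [0, 0, 0],
    [0, 0, 0],
  ],
  roll=[0, 0, 0, 0, 0, 0, 0, 0, 0, 0, 0, 0, 0, 0, 0, 0, 0.2145, 0.2145, 0],
)

```text
clock: 36.3
position: [0.4762, -0.2253, 0.0989]
eef_rot: [[0.995, 0.098, -0.001], [0.098, -0.995, 0.001], [-0.001, -0.001, -1.0]]
wrist_force: [-0.4, 0.1, -0.8]
width: 0.0304
grasp_force: 60.5
```

```bash
python3 st.py
```

```text
36.3 [ 0.4762 -0.2253  0.0989] [-0.4165  0.1301 -0.791 ] [ 0.0083 -0.0077 -0.032 ] ang 5.605006438400377 q [-0.5064 -0.0907  1.6468 -0.      1.5868  0.9665] 0.030426046852498913
```

Request:
apply_moves(
  hand=[0, 0, 0, 0, 0, 0, 0, 0.55, 0.55, 0.55, 0.55, 0.55, 1],
  delta_pos=[
    [0, 0, 0.1],
    [0, 0, 0.1],
    [0, 0, 0.1],
    [0, 0, 0.035],
    [0, 0, 0.02],
    [0, 0, 0],
    [0, 0, 0],
    [0, 0, 0],
    [0, 0, 0],
    [0, 0, -0.04],
    [0, 0, -0.1],
    [0, 0, -0.23],
    [0, 0, 0],
  ],
  roll=[0, 0, 0, 0, 0, 0, 0, 0, 0, 0, 0, 0, 0],
)

```text
clock: 37.92
position: [0.4789, -0.227, 0.1089]
eef_rot: [[0.995, 0.096, 0.009], [0.096, -0.995, -0.005], [0.008, 0.006, -1.0]]
wrist_force: [-0.1, 0.3, 0.4]
width: 0.0638
grasp_force: 0.0
```

```bash
python3 look.py b; python3 - <<'E'
from h import *
c=grab("scene");t=cv2.imread("pics/t_b.png");cv2.imwrite("pics/s9.png",c)
a=np.hstack([crop(c,110,180,130,100,3),crop(t,290,130,130,130,2.3)[:300]]);cv2.imwrite("pics/c8.png",cv2.convertScaleAbs(a,alpha=1.5))
E
```

```text
37.925 [ 0.4789 -0.227   0.1089] ang 5.4980572197877 0.06377611474226745 [-0.0561  0.2858  0.4158]
[ 99.7975 214.428 ] [0.4946 0.3816] 30.3 674
[342.5249 232.0162] [ 0.4363 -0.2186] 33.2 577
[167.4043 238.7203] [0.4307 0.2161] 49.9 580
[105.4799 241.7565] [0.4271 0.3679] 53.3 658
[129.851  274.0747] [0.3467 0.3088] 17.2 656
key (array([ 0.4531, -0.0375]), array([ 0.4488, -0.0379]), np.float64(1.5425505434198479))Traceback (most recent call last):
  File "<stdin>", line 3, in <module>
    return _nx.concatenate(arrs, 1, dtype=dtype, casting=casting)
           ~~~~~~~~~~~~~~~^^^^^^^^^^^^^^^^^^^^^^^^^^^^^^^^^^^^^^^
ValueError: all the input array dimensions except for the concatenation axis must match exactly, but along dimension 0, the array at index 0 has size 300 and the array at index 1 has size 299
```

Request:
apply_moves(
  hand=[1, 1, 1, 1, 1, 1, 1, 1, 1, 1, 1, 1, 1, 1, 1, 1, 1, 1],
  delta_pos=[
    [0, 0, -0.15],
    [0, 0, -0.15],
    [-0.0388, -0.2721, 0],
    [-0.0388, -0.2721, 0],
    [-0.0388, -0.2721, 0],
    [-0.0388, -0.2721, 0],
    [-0.0388, -0.2721, 0],
    [-0.0388, -0.2721, 0],
    [-0.0388, -0.2721, 0],
    [-0.0388, -0.2721, 0],
    [-0.0388, -0.2721, 0],
    [-0.0388, -0.2721, 0],
    [0, 0, 0.0875],
    [0, 0, 0.0875],
    [0, 0, 0.0875],
    [0, 0, 0.0875],
    [0, 0, 0],
    [0, 0, 0],
  ],
  roll=[0, 0, 0, 0, 0, 0, 0, 0, 0, 0, 0, 0, -0.2305, -0.2305, -0.2305, -0.2305, 0, 0],
)

```text
clock: 40.28
position: [0.3471, 0.3086, 0.0926]
eef_rot: [[0.685, 0.729, -0.0], [0.729, -0.685, -0.0], [-0.0, -0.0, -1.0]]
wrist_force: [-0.2, 0.5, 0.4]
width: 0.0849
grasp_force: 0.0
```

```bash
python3 look.py c; python3 - <<'E'
from h import *
c=grab("scene");t=cv2.imread("pics/t_c.png");cv2.imwrite("pics/s9.png",c)
a=np.hstack([crop(c,110,180,130,100,3),crop(t,290,150,130,100,3)]);cv2.imwrite("pics/c8.png",cv2.convertScaleAbs(a,alpha=1.5))
E
```

```text
40.275 [0.3471 0.3086 0.0926] ang 46.77981536691864 0.08494623891622502 [-0.2495  0.4985  0.4229]
[ 99.8128 214.412 ] [0.4946 0.3815] 30.5 675
[345.3656 216.0384] [ 0.4758 -0.2272] 33.5 635
[342.5169 232.0303] [ 0.4362 -0.2186] 35.5 599
[167.3988 238.7654] [0.4306 0.2161] 47.5 568
[105.4763 241.7829] [0.427  0.3679] 52.7 681
key (array([ 0.4542, -0.0375]), array([ 0.4532, -0.0385]), np.float64(1.5445876872503286))
```

View pics/c8.png

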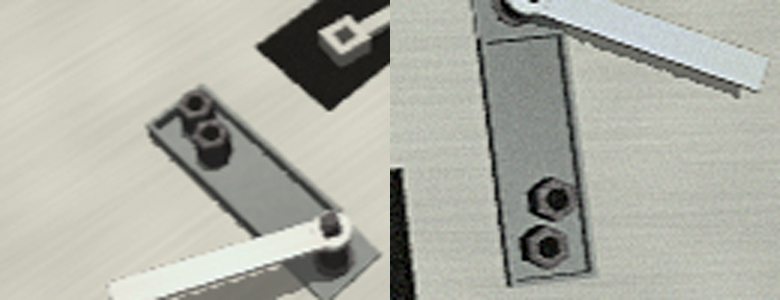

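Two nuts stand in the bay, at scene px ~(175,215) and (180,225). Next is the third.

Request:
apply_moves(
  hand=[1, 1, 1, 1, 1, 0, 0, 0, 0, 0, 0, 0, 0, 0],
  delta_pos=[
    [0, 0, 0.1],
    [0, 0, 0.15],
    [0, 0, 0.08],
    [0, 0, 0.033],
    [0, 0, 0],
    [0, 0, 0],
    [0, 0, 0],
    [0, 0, 0],
    [0, 0, 0],
    [0, 0, 0],
    [0, 0, 0],
    [0, 0, 0],
    [0, 0, 0],
    [0, 0, 0],
  ],
  roll=[0, 0, 0, 0, 0, 0, 0, 0, 0, 0, 0, 0, 0, 0],
)

```text
clock: 42.12
position: [0.3476, 0.3091, 0.0206]
eef_rot: [[0.682, 0.731, 0.001], [0.731, -0.682, 0.001], [0.002, 0.0, -1.0]]
wrist_force: [0.8, 1.0, 6.0]
width: 0.0302
grasp_force: 60.3
```

```bash
python3 st.py
```

```text
42.125 [0.3476 0.3091 0.0206] [0.7523 0.9652 5.9852] [-0.0105 -0.055  -0.0011] ang 46.98156759202286 q [ 0.6536 -0.2181  1.9027 -0.      1.4552  1.4044] 0.030193547780599694
```

Request:
apply_moves(
  hand=[0, 0, 0, 0, 0, 0, 0, 0, 0, 0, 0, 0, 0, 0, 0, 0, 0, 0, 0, 0],
  delta_pos=[
    [0, 0, -0.05],
    [0, 0, -0.15],
    [0, 0, -0.2],
    [0, 0, -0.2],
    [-0.133, 0.2382, 0],
    [-0.133, 0.2382, 0],
    [-0.133, 0.2382, 0],
    [-0.133, 0.2382, 0],
    [-0.133, 0.2382, 0],
    [-0.133, 0.2382, 0],
    [-0.133, 0.2382, 0],
    [-0.133, 0.2382, 0],
    [-0.133, 0.2382, 0],
    [-0.133, 0.2382, 0],
    [0, 0, 0.05],
    [0, 0, 0.05],
    [0, 0, 0.05],
    [0, 0, 0.05],
    [0, 0, 0],
    [0, 0, 0],
  ],
  roll=[0, 0, 0, 0, 0, 0, 0, 0, 0, 0, 0, 0, 0, 0, 0.2305, 0.2305, 0.2305, 0.2305, 0, 0],
)

```text
clock: 44.62
position: [0.5139, -0.2108, 0.0999]
eef_rot: [[0.995, 0.099, -0.0], [0.099, -0.995, 0.0], [-0.0, -0.0, -1.0]]
wrist_force: [0.8, -0.4, -1.3]
width: 0.0307
grasp_force: 60.2
```

```bash
python3 st.py
```

```text
44.625 [ 0.5139 -0.2108  0.0999] [ 0.7526 -0.4243 -1.3402] [ 0.0021 -0.0068  0.0169] ang 5.6986567789241676 q [-0.4505 -0.0143  1.5713  0.      1.5849  1.0208] 0.030705597977240626
```

Request:
apply_moves(
  hand=[0, 0, 0, 0, 0, 0, 0, 0.55, 0.55, 0.55, 0.55, 0.55, 0.55],
  delta_pos=[
    [0, 0, 0.1],
    [0, 0, 0.1],
    [0, 0, 0.1],
    [0, 0, 0.043],
    [0, 0, 0.02],
    [0, 0, 0],
    [0, 0, 0],
    [0, 0, 0],
    [0, 0, 0],
    [0, 0, -0.04],
    [0, 0, -0.2],
    [0, 0, -0.23],
    [0, 0, -0.23],
  ],
  roll=[0, 0, 0, 0, 0, 0, 0, 0, 0, 0, 0, 0, 0],
)

```text
clock: 46.25
position: [0.5138, -0.2108, 0.1693]
eef_rot: [[0.995, 0.096, 0.001], [0.096, -0.995, -0.0], [0.001, 0.0, -1.0]]
wrist_force: [0.4, 0.5, 0.4]
width: 0.0471
grasp_force: 0.0
```

Request:
apply_moves(
  hand=[1, 1, 1, 1, 1, 1, 1, 1, 1, 1, 1, 1, 1, 1],
  delta_pos=[
    [-0.0131, -0.2659, 0],
    [-0.0131, -0.2659, 0],
    [-0.0131, -0.2659, 0],
    [-0.0131, -0.2659, 0],
    [-0.0131, -0.2659, 0],
    [-0.0131, -0.2659, 0],
    [-0.0131, -0.2659, 0],
    [-0.0131, -0.2659, 0],
    [-0.0131, -0.2659, 0],
    [-0.0131, -0.2659, 0],
    [-0.0131, -0.2659, 0],
    [0, 0, 0.1],
    [0, 0, 0.1],
    [0, 0, 0],
  ],
  roll=[0, 0, 0, 0, 0, 0, 0, 0, 0, 0, 0, -0.2055, -0.2055, 0],
)

```text
clock: 48.0
position: [0.4284, 0.3683, 0.1258]
eef_rot: [[0.914, 0.406, -0.002], [0.406, -0.914, -0.002], [-0.003, 0.001, -1.0]]
wrist_force: [0.5, 0.3, -0.2]
width: 0.0854
grasp_force: 0.0
```

```bash
python3 look.py d
```

```text
48.0 [0.4284 0.3683 0.1258] ang 23.92520162055846 0.08540161303202783 [ 0.5098  0.2775 -0.1917]
[338.6465 201.1774] [ 0.5134 -0.2117] 32.4 592
[ 99.7808 214.4355] [0.4946 0.3816] 30.8 674
[345.375  216.0686] [ 0.4758 -0.2273] 33.8 643
[342.5396 232.0223] [ 0.4363 -0.2186] 36.0 594
[167.4404 238.7248] [0.4307 0.216 ] 43.7 581
key (array([ 0.4542, -0.0375]), array([ 0.4532, -0.0385]), np.float64(1.5445876872503286))
```

Request:
apply_moves(
  hand=[1, 1, 1, 1, 1, 1, 0, 0, 0, 0, 0, 0, 0, 0],
  delta_pos=[
    [0, 0, 0.12],
    [0, 0, 0.2],
    [0, 0, 0.15],
    [0, 0, 0.05],
    [0, 0, 0.01],
    [0, 0, 0],
    [0, 0, 0],
    [0, 0, 0],
    [0, 0, 0],
    [0, 0, 0],
    [0, 0, 0],
    [0, 0, 0],
    [0, 0, 0],
    [0, 0, 0],
  ],
  roll=[0, 0, 0, 0, 0, 0, 0, 0, 0, 0, 0, 0, 0, 0],
)

```text
clock: 49.8
position: [0.4296, 0.369, 0.0217]
eef_rot: [[0.914, 0.407, 0.001], [0.407, -0.914, 0.001], [0.001, -0.0, -1.0]]
wrist_force: [0.6, -0.1, 3.8]
width: 0.0306
grasp_force: 60.9
```

```bash
python3 st.py
```

```text
49.8 [0.4296 0.369  0.0217] [ 0.6373 -0.0739  3.8112] [-0.0489 -0.0177  0.0179] ang 23.987425659850338 q [ 0.6496  0.0619  1.6355 -0.      1.443   1.8017] 0.030574826863145936
```

Request:
apply_moves(
  hand=[0, 0, 0, 0, 0, 0, 0, 0, 0, 0, 0, 0, 0, 0, 0, 0, 0, 0, 0],
  delta_pos=[
    [0, 0, -0.05],
    [0, 0, -0.2],
    [0, 0, -0.25],
    [0, 0, -0.225],
    [-0.0569, 0.2673, 0],
    [-0.0569, 0.2673, 0],
    [-0.0569, 0.2673, 0],
    [-0.0569, 0.2673, 0],
    [-0.0569, 0.2673, 0],
    [-0.0569, 0.2673, 0],
    [-0.0569, 0.2673, 0],
    [-0.0569, 0.2673, 0],
    [-0.0569, 0.2673, 0],
    [-0.0569, 0.2673, 0],
    [-0.0569, 0.2673, 0],
    [0, 0, 0.15],
    [0, 0, 0.15],
    [0, 0, 0],
    [0, 0, 0],
  ],
  roll=[0, 0, 0, 0, 0, 0, 0, 0, 0, 0, 0, 0, 0, 0, 0, 0.2055, 0.2055, 0, 0],
)

```text
clock: 52.18
position: [0.5542, -0.2194, 0.1071]
eef_rot: [[0.995, 0.099, 0.001], [0.099, -0.995, -0.0], [0.001, 0.0, -1.0]]
wrist_force: [-0.7, -0.2, -1.5]
width: 0.0308
grasp_force: 60.4
```

```bash
python3 st.py
```

```text
52.175 [ 0.5542 -0.2194  0.1071] [-0.6629 -0.1541 -1.5165] [ 0.0076  0.0013 -0.0155] ang 5.684181604430491 q [-0.434   0.0906  1.4508  0.      1.5996  1.0376] 0.030751005784523795
```

Request:
apply_moves(
  hand=[0, 0, 0, 0, 0, 0, 0, 0.55, 0.55, 0.55, 0.55, 0.55, 0.55],
  delta_pos=[
    [0, 0, 0.1],
    [0, 0, 0.1],
    [0, 0, 0.1],
    [0, 0, 0.063],
    [0, 0, 0.03],
    [0, 0, 0],
    [0, 0, 0],
    [0, 0, 0],
    [0, 0, 0],
    [0, 0, -0.04],
    [0, 0, -0.2],
    [0, 0, -0.23],
    [0, 0, -0.23],
  ],
  roll=[0, 0, 0, 0, 0, 0, 0, 0, 0, 0, 0, 0, 0],
)

```text
clock: 53.8
position: [0.5539, -0.2194, 0.1696]
eef_rot: [[0.995, 0.096, 0.001], [0.096, -0.995, -0.0], [0.001, 0.0, -1.0]]
wrist_force: [1.4, -0.1, 0.6]
width: 0.047
grasp_force: 0.0
```

Request:
apply_moves(
  hand=[1, 1, 1, 1, 1, 1, 1, 1, 1, 1, 1, 1, 1, 1],
  delta_pos=[
    [-0.0005, -0.2746, 0],
    [-0.0005, -0.2746, 0],
    [-0.0005, -0.2746, 0],
    [-0.0005, -0.2746, 0],
    [-0.0005, -0.2746, 0],
    [-0.0005, -0.2746, 0],
    [-0.0005, -0.2746, 0],
    [-0.0005, -0.2746, 0],
    [-0.0005, -0.2746, 0],
    [-0.0005, -0.2746, 0],
    [-0.0005, -0.2746, 0],
    [0, 0, 0],
    [0, 0, 0],
    [0, 0, 0],
  ],
  roll=[0, 0, 0, 0, 0, 0, 0, 0, 0, 0, 0, 0.111, 0, 0],
)

```text
clock: 55.55
position: [0.4953, 0.3813, 0.168]
eef_rot: [[1.0, 0.009, 0.001], [0.009, -1.0, 0.0], [0.001, -0.0, -1.0]]
wrist_force: [-0.1, 0.0, -0.1]
width: 0.0849
grasp_force: 0.0
```

```bash
python3 look.py e
```

```text
55.55 [0.4953 0.3813 0.168 ] ang 0.5442022769227638 0.08489788843424864 [-0.1445  0.0373 -0.0943]
[342.494  183.8474] [ 0.5567 -0.2231] 37.3 626
[342.9489 197.2534] [ 0.523  -0.2229] 37.0 619
[345.377  216.0452] [ 0.4758 -0.2273] 34.1 630
[342.5097 232.0581] [ 0.4362 -0.2186] 34.2 594
key (array([ 0.4542, -0.0375]), array([ 0.4532, -0.0385]), np.float64(1.5445876872503286))
```

View crop.

```bash
python3 - <<'E'
from h import *
c=grab("scene");t=cv2.imread("pics/t_e.png");cv2.imwrite("pics/s10.png",c)
a=np.hstack([crop(c,135,190,100,80,4),crop(t,300,155,100,80,4)]);cv2.imwrite("pics/c9.png",cv2.convertScaleAbs(a,alpha=1.5))
E
```

```text
(no output)
```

View pics/c9.png

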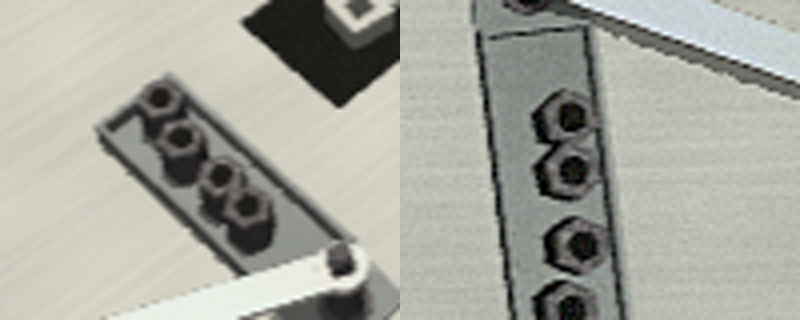

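All four nuts stand in the bay. Nut 3 has shifted against nut 4 but is still upright. Now the fifth.

Request:
apply_moves(
  hand=[1, 1, 1, 1, 1, 1, 1, 0, 0, 0, 0, 0, 0, 0, 0],
  delta_pos=[
    [0, 0, 0.2],
    [0, 0, 0.2],
    [0, 0, 0.2],
    [0, 0, 0.1],
    [0, 0, 0.03],
    [0, 0, 0.01],
    [0, 0, 0],
    [0, 0, 0],
    [0, 0, 0],
    [0, 0, 0],
    [0, 0, 0],
    [0, 0, 0],
    [0, 0, 0],
    [0, 0, 0],
    [0, 0, 0],
  ],
  roll=[0, 0, 0, 0, 0, 0, 0, 0, 0, 0, 0, 0, 0, 0, 0],
)

```text
clock: 57.52
position: [0.4953, 0.382, 0.02]
eef_rot: [[1.0, 0.009, 0.001], [0.009, -1.0, 0.001], [0.001, -0.001, -1.0]]
wrist_force: [0.0, -0.5, 5.4]
width: 0.0308
grasp_force: 60.6
```

```bash
python3 st.py
```

```text
57.525 [0.4953 0.382  0.02  ] [ 0.0176 -0.542   5.4152] [ 0.0086 -0.0453  0.0066] ang 0.49834871078394144 q [0.6025 0.2178 1.4679 0.     1.4549 2.1646] 0.030788172808562442
```

Request:
apply_moves(
  hand=[0, 0, 0, 0, 0, 0, 0, 0, 0, 0, 0, 0, 0, 0, 0, 0, 0, 0, 0],
  delta_pos=[
    [0, 0, -0.05],
    [0, 0, -0.2],
    [0, 0, -0.25],
    [0, 0, -0.25],
    [0.0415, 0.2654, 0],
    [0.0415, 0.2654, 0],
    [0.0415, 0.2654, 0],
    [0.0415, 0.2654, 0],
    [0.0415, 0.2654, 0],
    [0.0415, 0.2654, 0],
    [0.0415, 0.2654, 0],
    [0.0415, 0.2654, 0],
    [0.0415, 0.2654, 0],
    [0.0415, 0.2654, 0],
    [0.0415, 0.2654, 0],
    [0, 0, 0.15],
    [0, 0, 0.15],
    [0, 0, 0],
    [0, 0, 0],
  ],
  roll=[0, 0, 0, 0, 0, 0, 0, 0, 0, 0, 0, 0, 0, 0, 0, -0.111, 0, 0, 0],
)

```text
clock: 59.9
position: [0.5916, -0.2012, 0.1104]
eef_rot: [[0.995, 0.096, 0.0], [0.096, -0.995, -0.0], [0.0, 0.0, -1.0]]
wrist_force: [-0.2, -0.3, -0.8]
width: 0.0309
grasp_force: 60.2
```

```bash
python3 st.py
```

```text
59.9 [ 0.5916 -0.2012  0.1104] [-0.1623 -0.3276 -0.8357] [-0.0235  0.065  -0.0296] ang 5.506448407281865 q [-0.3822  0.1663  1.3627 -0.      1.6121  1.0925] 0.030891177011580142
```

Request:
apply_moves(
  hand=[0, 0, 0, 0, 0, 0, 0, 0.5, 0.5, 0.5, 0.5, 0.5, 0.5],
  delta_pos=[
    [0, 0, 0.1],
    [0, 0, 0.1],
    [0, 0, 0.1],
    [0, 0, 0.08],
    [0, 0, 0.0375],
    [0, 0, 0],
    [0, 0, 0],
    [0, 0, 0],
    [0, 0, 0],
    [0, 0, -0.04],
    [0, 0, -0.2],
    [0, 0, -0.23],
    [0, 0, -0.23],
  ],
  roll=[0, 0, 0, 0, 0, 0, 0, 0, 0, 0, 0, 0, 0],
)

```text
clock: 61.52
position: [0.5913, -0.2013, 0.1682]
eef_rot: [[0.995, 0.096, 0.001], [0.096, -0.995, -0.0], [0.001, 0.0, -1.0]]
wrist_force: [0.5, 0.1, 0.5]
width: 0.0431
grasp_force: 0.0
```

Request:
apply_moves(
  hand=[1, 1, 1, 1, 1, 1, 1],
  delta_pos=[
    [-0.1, -0.29, 0],
    [-0.1, -0.29, 0],
    [-0.1, -0.29, 0],
    [-0.1, -0.29, 0],
    [-0.1, -0.29, 0],
    [0, 0, 0],
    [0, 0, 0],
  ],
  roll=[0, 0, 0, 0, 0, 0, 0],
)

```text
clock: 62.4
position: [0.4644, 0.0776, 0.1667]
eef_rot: [[0.995, 0.096, 0.001], [0.096, -0.995, -0.001], [0.001, 0.001, -1.0]]
wrist_force: [0.6, -0.6, -0.8]
width: 0.085
grasp_force: 0.0
```

```bash
python3 look.py f; python3 - <<'E'
from h import *
c=grab("scene");t=cv2.imread("pics/t_f.png");cv2.imwrite("pics/s11.png",c)
a=np.hstack([crop(c,135,190,100,80,4),crop(t,300,140,100,80,4)]);a=np.vstack([a,np.hstack([crop(c,180,150,100,70,4),crop(t,210,190,100,70,4)])]);cv2.imwrite("pics/c10.png",cv2.convertScaleAbs(a,alpha=1.5))
E
```

```text
62.4 [0.4644 0.0776 0.1667] ang 5.537579777871035 0.08503745234652785 [ 0.6461 -0.5882 -0.8034]
[333.6599 170.1258] [ 0.5917 -0.202 ] 31.3 595
[342.4331 183.8696] [ 0.5566 -0.2229] 40.0 645
[342.967  197.2191] [ 0.523 -0.223] 38.0 622
[345.3561 216.0044] [ 0.4759 -0.2272] 33.1 647
[269.7205 226.7584] [ 0.4538 -0.0374] 53.8 772
[342.5882 232.0108] [ 0.4363 -0.2188] 34.6 611
key (array([ 0.453 , -0.0388]), array([ 0.4543, -0.0376]), np.float64(0.12897234945921524))
```

View pics/c10.png

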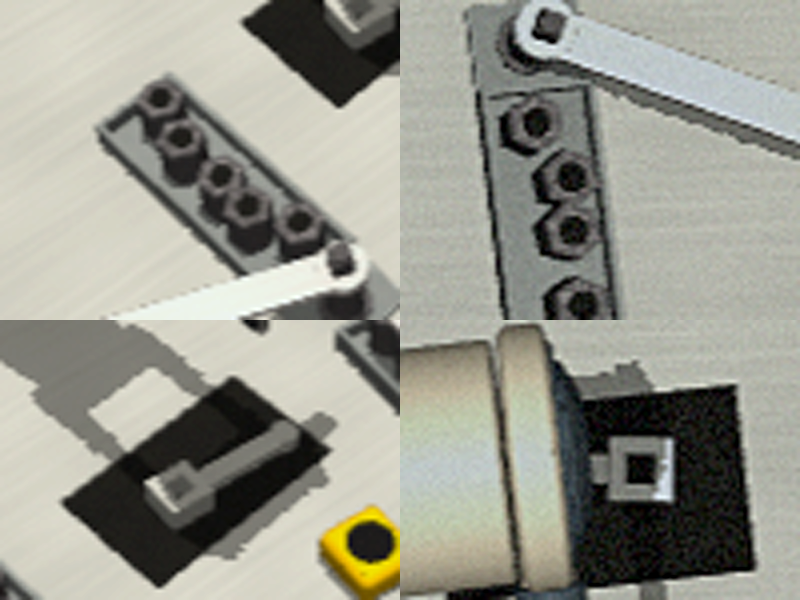

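All five nuts stand inside the bay and the key is unmoved on the mat, hub at top px ~(270,227). I'll fetch the key with the same grasp pose as before.

Request:
apply_moves(
  hand=[1, 1, 1, 1, 1, 1, 1, 1, 1, 1, 1, 1, 1],
  delta_pos=[
    [-0.0327, 0.1883, 0],
    [-0.0327, 0.1883, 0],
    [-0.0327, 0.1883, 0],
    [0, 0, 0.04],
    [0, 0, 0.04],
    [0, 0, 0.04],
    [0, 0, 0.04],
    [0, 0, 0.04],
    [0, 0, 0.04],
    [0, 0, 0.04],
    [0, 0, 0.04],
    [0, 0, 0],
    [0, 0, 0],
  ],
  roll=[0, 0, 0, -0.2316, -0.2316, -0.2316, -0.2316, -0.2316, -0.2316, -0.2316, -0.2316, 0, 0],
)

```text
clock: 64.12
position: [0.4556, -0.0373, 0.1022]
eef_rot: [[0.025, 1.0, 0.0], [1.0, -0.025, -0.0], [-0.0, 0.0, -1.0]]
wrist_force: [-0.4, 0.4, 0.1]
width: 0.0854
grasp_force: 0.0
```

```bash
python3 st.py
```

```text
64.125 [ 0.4556 -0.0373  0.1022] [-0.3772  0.3749  0.1159] [ 0.0611  0.0139 -0.0438] ang 88.58254217600835 q [-0.1562 -0.29    1.8151 -0.0001  1.6164 -0.1314] 0.08541816329395603
```

Request:
apply_moves(
  hand=[1, 1, 1, 1, 1, 1, 0.6, 0, 0, 0, 0, 0, 0, 0, 0],
  delta_pos=[
    [0.0025, 0, 0.1],
    [0, 0, 0.15],
    [0, 0, 0.12],
    [0, 0, 0.06],
    [0, 0, 0.0275],
    [0, 0, 0],
    [0, 0, 0],
    [0, 0, 0],
    [0, 0, 0],
    [0, 0, 0],
    [0, 0, 0],
    [0, 0, 0],
    [0, 0, 0],
    [0, 0, 0],
    [0, 0, 0],
  ],
  roll=[0, 0, 0, 0, 0, 0, 0, 0, 0, 0, 0, 0, 0, 0, 0],
  grip_force=80,
)

```text
clock: 66.0
position: [0.456, -0.0362, 0.0115]
eef_rot: [[0.02, 1.0, 0.002], [1.0, -0.02, -0.0], [-0.0, 0.002, -1.0]]
wrist_force: [-1.6, 0.3, 5.5]
width: 0.038
grasp_force: 80.1
```

```bash
python3 st.py
```

```text
66.0 [ 0.456  -0.0362  0.0115] [-1.6345  0.3229  5.5103] [0.0057 0.145  0.0279] ang 88.86770069292473 q [-0.1535 -0.2327  1.9318 -0.0001  1.4409 -0.1337] 0.03796657302383973
```

Request:
apply_moves(
  hand=[0, 0, 0, 0, 0, 0, 0, 0, 0, 0, 0, 0, 0, 0, 0],
  delta_pos=[
    [0, 0, -0.05],
    [0, 0, -0.15],
    [0, 0, -0.2],
    [0, 0, -0.15],
    [-0.1623, 0.1971, 0],
    [-0.1623, 0.1971, 0],
    [-0.1623, 0.1971, 0],
    [-0.1623, 0.1971, 0],
    [-0.1623, 0.1971, 0],
    [0, 0, 0],
    [0, 0, 0],
    [0, 0, 0.05],
    [0, 0, 0.05],
    [0, 0, 0],
    [0, 0, 0],
  ],
  roll=[0, 0, 0, 0, 0, 0, 0, 0, 0, 0.037, 0, 0, 0, 0, 0],
)

```text
clock: 67.88
position: [0.6491, -0.202, 0.1008]
eef_rot: [[0.049, 0.999, 0.0], [0.999, -0.049, -0.0], [-0.0, 0.0, -1.0]]
wrist_force: [-0.0, 1.2, -2.1]
width: 0.0379
grasp_force: 81.2
```

```bash
python3 st.py
```

```text
67.875 [ 0.6491 -0.202   0.1008] [-0.0368  1.2476 -2.1369] [-0.0541 -0.0387 -0.0084] ang 87.2194427978249 q [-0.3517  0.3174  1.2049  0.      1.619  -0.3032] 0.037937562657355414
```

Request:
apply_moves(
  hand=[0, 0, 0, 0, 0, 0, 0, 0],
  delta_pos=[
    [-0.005, 0.002, 0],
    [0, 0, 0.03],
    [0, 0, 0.02],
    [0, 0, 0.01],
    [0, 0, 0.01],
    [0, 0, 0.0125],
    [0, 0, 0],
    [0, 0, 0],
  ],
  roll=[0, 0, 0, 0, 0, 0, 0, 0],
)

```text
clock: 68.88
position: [0.6498, -0.2033, 0.0864]
eef_rot: [[0.049, 0.999, 0.002], [0.999, -0.049, -0.001], [-0.001, 0.002, -1.0]]
wrist_force: [-3.0, 1.5, 6.0]
width: 0.0384
grasp_force: 82.3
```

```bash
python3 st.py
```

```text
68.875 [ 0.6498 -0.2033  0.0864] [-3.0497  1.5337  5.9801] [0.1826 0.7488 0.0317] ang 87.20611708071543 q [-0.3531  0.3242  1.2223 -0.0001  1.5932 -0.3044] 0.03835202603562712
```

Request:
apply_moves(
  hand=[0, 0, 0, 0, 0, 0, 0],
  delta_pos=[
    [0, 0, -0.0175],
    [0, 0, 0],
    [0, 0.01, 0],
    [0, 0.01, 0],
    [0, 0.005, 0],
    [0, 0, 0],
    [0, 0, 0],
  ],
  roll=[0, 0, 0, 0, 0, 0, 0],
)

```text
clock: 69.75
position: [0.6521, -0.2034, 0.0869]
eef_rot: [[0.049, 0.999, -0.007], [0.999, -0.049, 0.001], [0.001, -0.007, -1.0]]
wrist_force: [-10.1, 0.5, 1.9]
width: 0.0387
grasp_force: 81.9
```

Request:
apply_moves(
  hand=[0, 0, 0, 0, 0, 0, 0],
  delta_pos=[
    [0, -0.01, 0],
    [0, -0.01, 0],
    [0, -0.01, 0],
    [0, -0.01, 0],
    [0, -0.01, 0],
    [0, 0, 0],
    [0, 0, 0],
  ],
  roll=[0, 0, 0, 0, 0, 0, 0],
)

```text
clock: 70.62
position: [0.6471, -0.203, 0.0875]
eef_rot: [[0.048, 0.999, 0.006], [0.999, -0.048, -0.001], [-0.001, 0.006, -1.0]]
wrist_force: [10.6, -0.9, -7.8]
width: 0.038
grasp_force: 81.4
```

Request:
apply_moves(
  hand=[0, 0, 0, 0, 0, 0, 0],
  delta_pos=[
    [0, 0.012, 0],
    [0, 0.013, 0],
    [0, 0, 0],
    [0.01, 0, 0],
    [0.015, 0, 0],
    [0, 0, 0],
    [0, 0, 0],
  ],
  roll=[0, 0, 0, 0, 0, 0, 0],
)

```text
clock: 71.5
position: [0.6496, -0.1995, 0.0874]
eef_rot: [[0.05, 0.999, -0.0], [0.999, -0.05, -0.002], [-0.002, -0.0, -1.0]]
wrist_force: [0.5, -4.5, -3.7]
width: 0.038
grasp_force: 81.9
```

Request:
apply_moves(
  hand=[0, 0, 0, 0, 0, 0, 0],
  delta_pos=[
    [-0.01, 0, 0],
    [-0.01, 0, 0],
    [-0.01, 0, 0],
    [-0.01, 0, 0],
    [-0.01, 0, 0],
    [0, 0, 0],
    [0, 0, 0],
  ],
  roll=[0, 0, 0, 0, 0, 0, 0],
)

```text
clock: 72.38
position: [0.6497, -0.2044, 0.0874]
eef_rot: [[0.046, 0.999, -0.0], [0.999, -0.046, 0.006], [0.006, -0.001, -1.0]]
wrist_force: [-1.4, 10.8, -1.4]
width: 0.0382
grasp_force: 82.2
```

Request:
apply_moves(
  hand=[0, 0, 0, 0, 0, 0, 0, 0, 0],
  delta_pos=[
    [0.015, 0, 0],
    [0.016, 0, 0],
    [0, 0, 0],
    [0, 0, 0.01],
    [0, 0, 0.01],
    [0, 0, 0.01],
    [0, 0, 0.005],
    [0, 0, 0],
    [0, 0, 0],
  ],
  roll=[0, 0, 0, 0, 0, 0, 0, 0, 0],
)

```text
clock: 73.5
position: [0.6499, -0.2019, 0.0817]
eef_rot: [[0.049, 0.999, 0.001], [0.999, -0.049, -0.0], [-0.0, 0.001, -1.0]]
wrist_force: [-2.0, 2.6, 5.2]
width: 0.0384
grasp_force: 82.9
```

```bash
python3 st.py
```

```text
73.5 [ 0.6499 -0.2019  0.0817] [-2.0367  2.5924  5.1892] [ 0.2922  0.3225 -0.074 ] ang 87.20630333642212 q [-0.3513  0.3259  1.2287  0.0002  1.5859 -0.3026] 0.03836288685407192
```

Request:
apply_moves(
  hand=[0, 0, 0, 0, 0, 0, 0, 0],
  delta_pos=[
    [0, 0, 0.015],
    [0, 0, 0.015],
    [0, 0, 0.015],
    [0, 0, 0.01],
    [0, 0, 0.005],
    [0, 0, 0],
    [0, 0, 0],
    [0, 0, 0],
  ],
  roll=[0, 0, 0, 0, 0, 0, 0, 0],
)

```text
clock: 74.5
position: [0.65, -0.2022, 0.0736]
eef_rot: [[0.049, 0.999, 0.003], [0.999, -0.049, -0.001], [-0.001, 0.003, -1.0]]
wrist_force: [-9.1, 3.8, 19.1]
width: 0.0385
grasp_force: 84.7
```

```bash
python3 st.py
```

```text
74.5 [ 0.65   -0.2022  0.0736] [-9.1133  3.8445 19.0603] [ 0.6897  1.6726 -0.1696] ang 87.18928152826673 q [-0.3515  0.3278  1.2407 -0.0001  1.5697 -0.3024] 0.038512892486441
```

Request:
apply_moves(
  hand=[0, 0, 0, 0, 0, 0, 0, 0],
  delta_pos=[
    [0, -0.006, 0],
    [0.003, -0.002, 0],
    [0, 0, 0],
    [0, 0, 0],
    [0, 0, 0.003],
    [0, 0, 0],
    [0, 0, 0],
    [0, 0, 0],
  ],
  roll=[0, 0, 0.06, -0.12, 0.06, 0, 0, 0],
)

```text
clock: 75.5
position: [0.6495, -0.2022, 0.0713]
eef_rot: [[0.049, 0.999, 0.005], [0.999, -0.049, -0.002], [-0.002, 0.005, -1.0]]
wrist_force: [-0.7, 1.1, 9.9]
width: 0.0381
grasp_force: 83.5
```

```bash
python3 st.py
```

```text
75.5 [ 0.6495 -0.2022  0.0713] [-0.6565  1.129   9.9449] [0.1524 0.2455 0.0459] ang 87.19515848020123 q [-0.3516  0.3257  1.2475 -0.0004  1.5626 -0.3027] 0.03811603222133961
```

Request:
apply_moves(
  hand=[0, 0, 0, 0, 0, 0, 0, 0, 0, 0, 0, 0, 0, 0],
  delta_pos=[
    [0, 0, 0],
    [0, 0, 0],
    [0, 0, 0],
    [0, 0, 0],
    [0, 0, 0],
    [0, 0, 0],
    [0, 0, 0],
    [0, 0, 0],
    [0, 0, 0],
    [0, 0, 0],
    [0, 0, 0],
    [0, 0, 0],
    [0, 0, 0],
    [0, 0, 0],
  ],
  roll=[0.15, 0.15, 0.15, 0.15, 0.15, 0.15, 0.15, 0.15, 0.15, 0.15, 0.15, 0.15, 0, 0],
  grip_force=100,
)

```text
clock: 77.25
position: [0.6523, -0.2047, 0.0713]
eef_rot: [[0.994, 0.107, 0.013], [0.107, -0.994, -0.007], [0.012, 0.008, -1.0]]
wrist_force: [11.0, -7.4, 3.5]
width: 0.0377
grasp_force: 99.8
```

```bash
python3 st.py
```

```text
77.25 [ 0.6523 -0.2047  0.0713] [10.971  -7.4296  3.5252] [-1.3541 -1.9776  0.1114] ang 6.141835331202398 q [-0.3527  0.327   1.2459 -0.0023  1.5546  1.111 ] 0.037710638127343855
```

Request:
apply_moves(
  hand=[0, 0, 0, 0, 0, 0],
  delta_pos=[
    [0.005, 0.0045, 0],
    [0.004, 0.004, 0],
    [0, 0, 0],
    [0, 0, 0],
    [0, 0, 0],
    [0, 0, 0],
  ],
  roll=[0, 0.08, 0.08, 0, 0, 0],
)

```text
clock: 78.0
position: [0.6526, -0.2052, 0.0713]
eef_rot: [[1.0, -0.018, 0.008], [-0.018, -1.0, -0.005], [0.008, 0.005, -1.0]]
wrist_force: [3.7, -3.8, 7.1]
width: 0.0378
grasp_force: 100.3
```

```bash
python3 st.py
```

```text
78.0 [ 0.6526 -0.2052  0.0713] [ 3.7064 -3.7554  7.1173] [-0.7777 -0.8014 -0.0057] ang -1.0474190520579905 q [-0.3534  0.3325  1.2392 -0.0019  1.5603  1.2357] 0.0378077908751003
```

Request:
apply_moves(
  hand=[0, 0, 0, 0, 0],
  delta_pos=[
    [0, 0, 0],
    [0, 0, 0],
    [0, 0, 0],
    [0, 0, 0],
    [0, 0, 0],
  ],
  roll=[0.08, 0.08, 0, 0, 0],
)

```text
clock: 78.62
position: [0.6527, -0.2057, 0.0713]
eef_rot: [[0.99, -0.144, 0.009], [-0.144, -0.99, -0.006], [0.009, 0.005, -1.0]]
wrist_force: [4.7, -5.9, 6.5]
width: 0.0379
grasp_force: 100.2
```

```bash
python3 st.py; python3 - <<'E'
from h import *
c=grab("scene");cv2.imwrite("pics/s12.png",c);cv2.imwrite("pics/t12.png",grab("top"))
a=crop(c,130,170,150,110,5);cv2.imwrite("pics/c11.png",cv2.convertScaleAbs(a,alpha=1.5))
E
```

```text
78.625 [ 0.6527 -0.2057  0.0713] [ 4.7372 -5.8901  6.5453] [-1.004  -0.8936  0.1594] ang -8.254836113372312 q [-0.3537  0.3325  1.2392 -0.0026  1.5598  1.3612] 0.03789101270162889
```

View pics/c11.png

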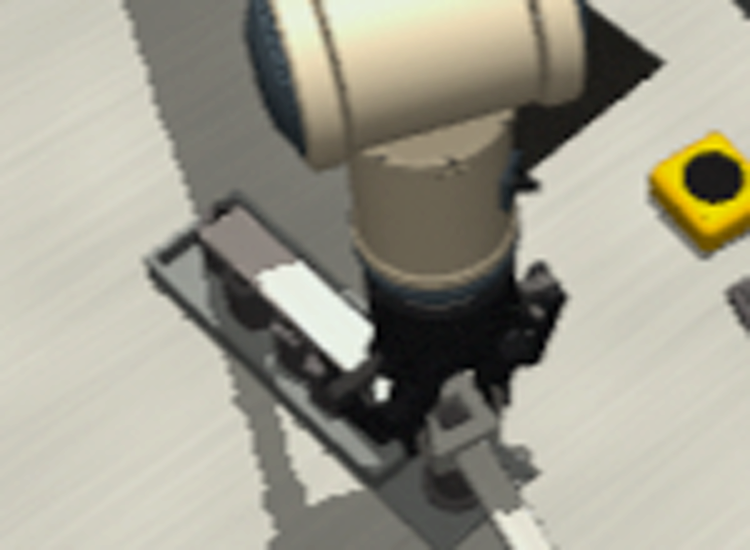

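The bar now lies over the nuts but has not reached its stop, since the torque is still low. I'll keep turning.

Request:
apply_moves(
  hand=[0, 0, 0, 0, 0],
  delta_pos=[
    [0, 0, 0],
    [0, 0, 0],
    [0, 0, 0],
    [0, 0, 0],
    [0, 0, 0],
  ],
  roll=[0.08, 0.05, 0, 0, 0],
)

```text
clock: 79.35
position: [0.6526, -0.2061, 0.0713]
eef_rot: [[0.97, -0.243, 0.009], [-0.243, -0.97, -0.007], [0.01, 0.004, -1.0]]
wrist_force: [4.3, -7.3, 6.4]
width: 0.0376
grasp_force: 100.1
```

```bash
python3 st.py
```

```text
79.35 [ 0.6526 -0.2061  0.0713] [ 4.2955 -7.2864  6.3557] [-1.2323 -0.9017  0.7549] ang -14.05400235521291 q [-0.3539  0.3326  1.2391 -0.0033  1.5595  1.4622] 0.03761151314952883
```

Request:
apply_moves(
  hand=[0, 0, 0, 0, 0],
  delta_pos=[
    [0, 0, 0],
    [0, 0, 0],
    [0, 0, 0],
    [0, 0, 0],
    [0, 0, 0],
  ],
  roll=[0.05, 0, 0, 0, 0],
)

```text
clock: 79.97
position: [0.6526, -0.2062, 0.0713]
eef_rot: [[0.96, -0.281, 0.008], [-0.281, -0.96, -0.007], [0.01, 0.004, -1.0]]
wrist_force: [4.6, -7.1, 6.0]
width: 0.0378
grasp_force: 100.1
```

```bash
python3 st.py
```

```text
79.975 [ 0.6526 -0.2062  0.0713] [ 4.55   -7.1106  5.966 ] [-1.2858 -0.8438  0.9471] ang -16.29375516524934 q [-0.354   0.3326  1.2391 -0.0036  1.5595  1.5012] 0.03776950764286557
```

Request:
apply_moves(
  hand=[0, 0, 0, 0, 0, 0, 0],
  delta_pos=[
    [0, 0, 0],
    [0, 0, 0],
    [0, 0, 0],
    [0, 0, 0],
    [0, 0, -0.01],
    [0, 0, 0],
    [0, 0, 0],
  ],
  roll=[-0.117, -0.117, -0.117, -0.117, 0, 0, 0],
)

```text
clock: 80.85
position: [0.6526, -0.2051, 0.0714]
eef_rot: [[0.997, 0.082, 0.008], [0.082, -0.997, -0.005], [0.007, 0.005, -1.0]]
wrist_force: [7.9, -5.1, 1.0]
width: 0.0375
grasp_force: 101.0
```

```bash
python3 st.py
```

```text
80.85 [ 0.6526 -0.2051  0.0714] [ 7.8551 -5.1406  1.0354] [-0.9807 -1.5118  0.1707] ang 4.7260137730296305 q [-0.3534  0.3332  1.2382 -0.0016  1.5615  1.135 ] 0.037471984235467846
```

Request:
apply_moves(
  hand=[0, 0, 0, 0, 0, 0],
  delta_pos=[
    [0.0075, 0.0065, 0],
    [0, 0, 0],
    [0, 0, -0.02],
    [0, 0, -0.02],
    [0, 0, 0],
    [0, 0, 0],
  ],
  roll=[0, 0, 0, 0, 0, 0],
)

```text
clock: 81.6
position: [0.6525, -0.2051, 0.0716]
eef_rot: [[0.997, 0.083, -0.0], [0.083, -0.997, -0.001], [-0.001, 0.001, -1.0]]
wrist_force: [16.0, -8.5, -21.5]
width: 0.0375
grasp_force: 104.9
```

```bash
python3 st.py
```

```text
81.6 [ 0.6525 -0.2051  0.0716] [ 16.0375  -8.4794 -21.5057] [-1.4408 -2.9986  0.1327] ang 4.735216525189308 q [-0.3538  0.3408  1.2285 -0.0009  1.5725  1.1343] 0.03752506752772262
```

Request:
apply_moves(
  hand=[0, 0, 0, 0, 0, 0, 0],
  delta_pos=[
    [0.006, 0.004, 0],
    [0.006, 0.004, 0],
    [0, 0, 0],
    [0, 0, 0],
    [0, 0, 0],
    [0, 0, 0],
    [0, 0, 0],
  ],
  roll=[0, 0, 0, 0, 0, 0, 0],
)

```text
clock: 82.48
position: [0.6525, -0.2052, 0.0716]
eef_rot: [[0.997, 0.083, -0.007], [0.083, -0.997, 0.002], [-0.006, -0.003, -1.0]]
wrist_force: [5.6, -3.5, -19.5]
width: 0.0375
grasp_force: 105.3
```

```bash
python3 st.py
```

```text
82.475 [ 0.6525 -0.2052  0.0716] [  5.6285  -3.4623 -19.4601] [-0.6935 -1.319   0.1121] ang 4.754965500525959 q [-0.3541  0.3472  1.2207 -0.0004  1.5807  1.1337] 0.03748785123899852
```

Request:
apply_moves(
  hand=[0, 0, 0, 0, 0, 0, 0, 0],
  delta_pos=[
    [0, -0.006, 0],
    [0, 0, 0],
    [0, 0, 0],
    [0, 0, 0],
    [0, 0, 0],
    [0, 0, 0],
    [0, 0, 0],
    [0, 0, 0],
  ],
  roll=[0, 0.08, 0, -0.08, -0.08, 0, 0.08, 0],
)

```text
clock: 83.48
position: [0.653, -0.205, 0.0768]
eef_rot: [[0.997, 0.081, -0.003], [0.081, -0.997, -0.001], [-0.003, 0.001, -1.0]]
wrist_force: [-1.0, -4.5, -6.6]
width: 0.0376
grasp_force: 106.5
```

```bash
python3 st.py
```

```text
83.475 [ 0.653  -0.205   0.0768] [-1.0227 -4.5291 -6.6422] [-0.8898  0.1677  0.1039] ang 4.667230961831038 q [-0.353   0.3417  1.2181 -0.0018  1.5841  1.1363] 0.0375865065574331
```

Request:
apply_moves(
  hand=[0, 0, 0, 0, 0, 0, 0],
  delta_pos=[
    [0, 0.004, -0.02],
    [0, 0, -0.03],
    [0, 0, -0.04],
    [0, 0, -0.06],
    [0, 0, -0.1],
    [0, 0, 0],
    [0, 0, 0],
  ],
  roll=[0, 0, 0, 0, 0, 0, 0],
)

```text
clock: 84.35
position: [0.6542, -0.205, 0.1281]
eef_rot: [[0.997, 0.083, 0.0], [0.083, -0.997, -0.0], [0.0, 0.0, -1.0]]
wrist_force: [-0.1, 0.4, -2.4]
width: 0.0375
grasp_force: 107.1
```

```bash
python3 st.py
```

```text
84.35 [ 0.6542 -0.205   0.1281] [-0.1247  0.4253 -2.3982] [-0.0386  0.022   0.0057] ang 4.766555679954283 q [-0.3533  0.3258  1.1463  0.0001  1.6691  1.1343] 0.037459690169980776
```

Request:
apply_moves(
  hand=[0, 0, 0, 0, 0, 0, 0, 0, 0, 0, 0, 0, 0, 0, 0],
  delta_pos=[
    [-0.1841, -0.1841, 0],
    [-0.1841, -0.1841, 0],
    [-0.1841, -0.1841, 0],
    [-0.1841, -0.1841, 0],
    [-0.1841, -0.1841, 0],
    [0, 0, 0],
    [0, 0, 0],
    [0, 0, 0],
    [0, 0, 0],
    [0, 0, 0],
    [0, 0, 0],
    [0, 0, 0],
    [0, 0, 0],
    [0, 0, 0.2],
    [0, 0, 0],
  ],
  roll=[0, 0, 0, 0, 0, -0.2336, -0.2336, -0.2336, -0.2336, -0.2336, -0.2336, -0.2336, -0.2336, 0, 0],
)

```text
clock: 86.22
position: [0.4528, -0.0364, 0.084]
eef_rot: [[0.02, 1.0, -0.008], [1.0, -0.02, 0.001], [0.001, -0.008, -1.0]]
wrist_force: [-0.1, -0.3, -3.0]
width: 0.0374
grasp_force: 106.8
```

```bash
python3 st.py; python3 - <<'E'
from h import *
c=grab("scene");t=grab("top");cv2.imwrite("pics/s13.png",c);cv2.imwrite("pics/t13.png",t)
b=cv2.GaussianBlur(t.astype(np.float32),(5,5),0);m=((b[:,:,0]-b[:,:,2])>1.5)
for x0,w in((310,100),(150,60)):
    for a,ce,l in blobs(m,x0,130,w,125,200):
        W=np.array([ray("top",q,.064)[:2] for q in np.argwhere(l)[:,::-1]]);v=np.linalg.svd(W-W.mean(0),full_matrices=False)[2][0];print(a,ce,np.degrees(np.arctan(v[1]/v[0])))
E
```

```text
86.225 [ 0.4528 -0.0364  0.084 ] [-0.1426 -0.3484 -3.0353] [-0.0367  0.0133 -0.0177] ang 88.84763224604943 q [-0.1552 -0.2828  1.8418  0.      1.5905 -0.1351] 0.0373865501931562
1112 [349.4191 182.8219] 19.022433707389286
1273 [170.8531 190.9348] -5.485197116033362
```

```bash
python3 - <<'E'
from h import *
for f in("top0","t_f","t13"):
    t=cv2.imread(f"pics/{f}.png")
    b=cv2.GaussianBlur(t.astype(np.float32),(5,5),0);m=((b[:,:,0]-b[:,:,2])>1.5)
    for a,ce,l in blobs(m,310,120,130,135,200):
        p=np.argwhere(l)[:,::-1].astype(np.float32);print(f,a,ce,cv2.minAreaRect(p))
        if f=="t13":
            for y in range(135,245,8):
                r=p[p[:,1]==y][:,0]; print(y,(r.min(),r.max()) if len(r) else None)
# scene: bar top edges
c=cv2.imread("pics/s13.png");b=cv2.GaussianBlur(c.astype(np.float32),(3,3),0);m=(lum(c)>128)&((b[:,:,0]-b[:,:,2])>-2)
for a,ce,l in blobs(m,140,190,100,90,100):
    p=np.argwhere(l)[:,::-1];W=np.array([ray("scene",q,.064)[:2] for q in p]);mu=W.mean(0);v=np.linalg.svd(W-mu,full_matrices=False)[2][0];t=(W-mu)@v;print("scene",a,ce,mu,np.degrees(np.arctan(v[1]/v[0])),np.ptp(t))
E
```

```text
top0 1075 [359.5767 176.3628] ((360.4355773925781, 175.13470458984375), (91.17678833007812, 15.867578506469727), 50.01311492919922)
t_f 1018 [370.331  159.1198] ((371.1980895996094, 157.8876190185547), (90.1353759765625, 15.446980476379395), 17.927919387817383)
t13 1112 [349.4191 182.8219] ((348.52508544921875, 182.49118041992188), (90.57716369628906, 15.809154510498047), 70.60218811035156)
135 None
143 (np.float32(329.0), np.float32(343.0))
151 (np.float32(330.0), np.float32(344.0))
159 (np.float32(334.0), np.float32(347.0))
167 (np.float32(337.0), np.float32(350.0))
175 (np.float32(340.0), np.float32(353.0))
183 (np.float32(343.0), np.float32(356.0))
191 (np.float32(346.0), np.float32(359.0))
199 (np.float32(349.0), np.float32(362.0))
207 (np.float32(351.0), np.float32(365.0))
215 (np.float32(356.0), np.float32(368.0))
223 (np.float32(359.0), np.float32(369.0))
231 None
239 None
```

The mask shows the bar was dragged back about 13° from the lock as the key was being freed: it now measures 19° and locked is about 5.5°. I still hold the key, so I'll go back, refit it and lock the bar again. This time I won't roll back, and I'll correct for the key sitting off-centre in the grip.

Request:
apply_moves(
  hand=[0, 0, 0, 0, 0, 0, 0, 0, 0, 0, 0, 0, 0, 0, 0],
  delta_pos=[
    [0, 0, -0.1],
    [0, 0, -0.1],
    [0, 0, 0],
    [0, 0, 0],
    [0, 0, 0],
    [0, 0, 0],
    [0, 0, 0],
    [0.1328, 0.2226, 0],
    [0.1328, 0.2226, 0],
    [0.1328, 0.2226, 0],
    [0.1328, 0.2226, 0],
    [0.1328, 0.2226, 0],
    [0, 0, 0],
    [0, 0, 0],
    [0, 0, 0],
  ],
  roll=[0.2217, 0.2217, 0.2217, 0.2217, 0.2217, 0.2217, 0.2217, 0, 0, 0, 0, 0, 0, 0, 0],
  grip_force=100,
)

```text
clock: 88.2
position: [0.6534, -0.2032, 0.1299]
eef_rot: [[0.945, 0.327, 0.002], [0.327, -0.945, -0.001], [0.002, 0.001, -1.0]]
wrist_force: [0.2, -0.2, -1.5]
width: 0.0379
grasp_force: 107.0
```

```bash
python3 st.py
```

```text
88.2 [ 0.6534 -0.2032  0.1299] [ 0.2476 -0.1782 -1.4765] [ 0.0194  0.0607 -0.0374] ang 19.067808456032505 q [-0.3513  0.3201  1.1501  0.0002  1.6691  0.8867] 0.03788427878166754
```

Request:
apply_moves(
  hand=[0, 0, 0, 0, 0, 0, 0, 0, 0, 0],
  delta_pos=[
    [-0.0035, 0.0035, 0.09],
    [0, 0, 0.09],
    [0, 0, 0],
    [0, 0, 0.015],
    [0, 0, 0.01],
    [0, 0, 0.01],
    [0, 0, 0.01],
    [0, 0, 0.01],
    [0, 0, 0],
    [0, 0, 0],
  ],
  roll=[0, 0, 0, 0, 0, 0, 0, 0, 0, 0],
)

```text
clock: 89.45
position: [0.6531, -0.2049, 0.0809]
eef_rot: [[0.945, 0.326, 0.0], [0.326, -0.945, -0.0], [0.0, 0.0, -1.0]]
wrist_force: [-0.6, 0.4, -2.6]
width: 0.0377
grasp_force: 107.0
```

```bash
python3 st.py
```

```text
89.45 [ 0.6531 -0.2049  0.0809] [-0.6368  0.4078 -2.6148] [0.0114 0.0784 0.0065] ang 19.02740924053949 q [-0.3536  0.3378  1.2155 -0.      1.5882  0.8851] 0.03766635358636331
```

Request:
apply_moves(
  hand=[0, 0, 0, 0, 0, 0, 0],
  delta_pos=[
    [0, 0, 0.015],
    [0, 0, 0.015],
    [0, 0, 0.014],
    [0, 0, 0.01],
    [0, 0, 0],
    [0, 0, 0],
    [0, 0, 0],
  ],
  roll=[0, 0, 0, 0, 0, 0, 0],
)

```text
clock: 90.32
position: [0.653, -0.2049, 0.0715]
eef_rot: [[0.945, 0.326, 0.001], [0.326, -0.945, -0.0], [0.0, 0.0, -1.0]]
wrist_force: [-4.8, 1.5, 5.4]
width: 0.0379
grasp_force: 108.0
```

```bash
python3 st.py
```

```text
90.325 [ 0.653  -0.2049  0.0715] [-4.7728  1.4928  5.3886] [0.2535 0.8145 0.004 ] ang 19.027172239926827 q [-0.3537  0.3413  1.2281 -0.      1.5716  0.8851] 0.0379267057231086
```

Request:
apply_moves(
  hand=[0, 0, 0, 0, 0, 0, 0, 0],
  delta_pos=[
    [0, 0.0012, -0.002],
    [0, 0.0012, -0.002],
    [0, 0.0012, 0],
    [0, 0.0012, 0],
    [0, 0.0012, 0],
    [0, 0.0012, 0],
    [0, 0, 0],
    [0, 0, 0],
  ],
  roll=[0.09, 0.09, 0.09, 0.09, 0.09, 0.09, 0, 0],
)

```text
clock: 91.32
position: [0.6529, -0.2059, 0.0715]
eef_rot: [[0.996, -0.092, -0.001], [-0.092, -0.996, 0.0], [-0.001, -0.0, -1.0]]
wrist_force: [-4.8, 2.6, 4.1]
width: 0.038
grasp_force: 107.8
```

```bash
cat > bar.py <<'E'
from h import *
c=grab("scene")
m=((lum(c)>112)).astype(np.uint8)
# far end of bar in the scene: compare long edges via bright mask near the bay's near end
b=cv2.GaussianBlur(c.astype(np.float32),(3,3),0)
P0=np.array([.6497,-.2052])
best=[]
g=cv2.GaussianBlur(lum(c),(3,3),0).astype(np.float32)
for d in np.arange(-15,40,1.0):
    a=np.radians(d);u=np.array([-np.cos(a),-np.sin(a)]);n=np.array([-u[1],u[0]])
    s=[]
    for r in np.arange(.12,.20,.004):
        for w in(-.010,0,.010):
            q=proj("scene",np.r_[P0+u*r+n*w,.064]);s.append(g[int(round(q[1])),int(round(q[0]))])
    best.append((np.mean(s),np.std(s),d))
for x in best[::3]: print("%.0f:%.0f/%.0f"%(x[2],x[0],x[1]),end=" ")
print()
E
python3 st.py; python3 bar.py
```

```text
91.325 [ 0.6529 -0.2059  0.0715] [-4.7617  2.591   4.0732] [0.2948 0.789  0.0392] ang -5.2665099735079 q [-0.3553  0.3431  1.2258  0.0002  1.5735  1.3074] 0.037982247188261285
-15:70/8 -12:74/6 -9:74/8 -6:72/10 -3:73/27 0:81/34 3:93/42 6:113/30 9:102/36 12:90/42 15:72/37 18:62/25 21:69/31 24:84/37 27:102/38 30:115/33 33:123/27 36:129/19 39:133/14
```

Request:
apply_moves(
  hand=[0, 0, 0, 0, 0],
  delta_pos=[
    [0, 0, 0],
    [0, 0, 0],
    [0, 0, 0],
    [0, 0, 0],
    [0, 0, 0],
  ],
  roll=[0.07, 0.07, 0, 0, 0],
)

```text
clock: 92.0
position: [0.6528, -0.2061, 0.0715]
eef_rot: [[0.98, -0.2, -0.001], [-0.2, -0.98, 0.0], [-0.001, 0.0, -1.0]]
wrist_force: [-6.0, 1.5, 4.1]
width: 0.0376
grasp_force: 107.7
```

```bash
sed -i 's/-15,40,1.0/-3,16,1.0/; s/best\[::3\]/best/' bar.py; python3 st.py; python3 bar.py
```

```text
92.0 [ 0.6528 -0.2061  0.0715] [-6.0473  1.4527  4.1392] [0.2022 0.8504 0.4108] ang -11.531011836704067 q [-0.3554  0.3431  1.2259 -0.0003  1.5736  1.4166] 0.03761416429762211
-3:84/27 -2:88/28 -1:91/32 0:94/34 1:97/35 2:99/34 3:107/33 4:112/31 5:113/30 6:107/31 7:96/39 8:91/45 9:87/45 10:81/44 11:74/42 12:72/41 13:64/40 14:64/37 15:61/31
```

Request:
apply_moves(
  hand=[0, 0, 0, 0, 0, 0],
  delta_pos=[
    [0, 0, 0],
    [0, 0, 0],
    [0, 0, -0.006],
    [0, 0, 0],
    [0, 0, 0],
    [0, 0, 0],
  ],
  roll=[0.05, 0, -0.08, -0.06, 0, 0],
)

```text
clock: 92.8
position: [0.6529, -0.2059, 0.0717]
eef_rot: [[0.991, -0.132, -0.001], [-0.132, -0.991, 0.001], [-0.001, -0.001, -1.0]]
wrist_force: [-4.6, 2.1, 0.1]
width: 0.0378
grasp_force: 107.4
```

```bash
python3 st.py; python3 bar.py
```

```text
92.8 [ 0.6529 -0.2059  0.0717] [-4.6052  2.1312  0.1049] [0.3556 0.6746 0.0541] ang -7.561979919921749 q [-0.3553  0.3435  1.2251  0.0002  1.5744  1.3474] 0.03780954262302743
-3:84/27 -2:87/28 -1:91/32 0:93/34 1:96/35 2:99/34 3:106/33 4:112/31 5:113/30 6:107/31 7:96/39 8:90/44 9:87/45 10:81/44 11:74/42 12:72/41 13:64/40 14:64/37 15:61/31
```

Request:
apply_moves(
  hand=[0, 0, 0, 0, 0, 0, 0],
  delta_pos=[
    [-0.004, -0.0015, 0],
    [0, 0, -0.01],
    [0, 0, -0.015],
    [0, 0, -0.015],
    [0, 0, 0],
    [0, 0, 0],
    [0, 0, 0],
  ],
  roll=[0, 0, 0, 0, 0, 0, 0],
)

```text
clock: 93.72
position: [0.6529, -0.206, 0.0809]
eef_rot: [[0.991, -0.131, 0.001], [-0.131, -0.991, -0.0], [0.001, 0.0, -1.0]]
wrist_force: [0.6, 0.2, -1.8]
width: 0.0378
grasp_force: 107.2
```

```bash
python3 st.py; python3 bar.py
```

```text
93.725 [ 0.6529 -0.206   0.0809] [ 0.6487  0.2163 -1.8036] [ 0.0962 -0.2478  0.0161] ang -7.5231427587013435 q [-0.3553  0.3369  1.2166  0.      1.5867  1.3468] 0.03780224223065623
-3:84/28 -2:88/29 -1:92/32 0:94/34 1:97/35 2:99/35 3:107/34 4:113/31 5:114/30 6:108/31 7:97/39 8:91/45 9:87/46 10:82/44 11:75/42 12:73/42 13:65/40 14:65/37 15:61/31
```

The bar stayed at its stop as the key came free. Now I return the key to the mat.

Request:
apply_moves(
  hand=[0, 0, 0, 0, 0, 0, 0, 0, 0, 0, 0, 0, 0, 0, 0, 0, 0, 0, 0, 0],
  delta_pos=[
    [0, 0, -0.03],
    [0, 0, -0.1],
    [0, 0, -0.12],
    [-0.2227, -0.1359, 0],
    [-0.2227, -0.1359, 0],
    [-0.2227, -0.1359, 0],
    [-0.2227, -0.1359, 0],
    [-0.2227, -0.1359, 0],
    [0, 0, 0],
    [0, 0, 0],
    [0, 0, 0],
    [0, 0, 0],
    [0, 0, 0],
    [0, 0, 0.04],
    [0, 0, 0.04],
    [0, 0, 0.04],
    [0, 0, 0.04],
    [0, 0, 0.04],
    [0, 0, 0],
    [0, 0, 0],
  ],
  roll=[0, 0, 0, 0, 0, 0, 0, 0, -0.2142, -0.2142, -0.2142, -0.2142, -0.2142, -0.2142, -0.2142, -0.2142, -0.2142, -0.2142, 0, 0],
)

```text
clock: 96.28
position: [0.4498, -0.0421, 0.0914]
eef_rot: [[0.023, 1.0, 0.001], [1.0, -0.023, -0.0], [-0.0, 0.001, -1.0]]
wrist_force: [-0.5, -0.2, -2.0]
width: 0.0372
grasp_force: 107.2
```

```bash
python3 st.py; python3 - <<'E'
from h import *
t=grab("top");cv2.imwrite("pics/t14.png",t)
b=cv2.GaussianBlur(t.astype(np.float32),(5,5),0);m=((b[:,:,0]-b[:,:,2])>1.5)
for x0,w in((310,100),(150,60)):
    for a,ce,l in blobs(m,x0,130,w,125,200):
        W=np.array([ray("top",q,.064)[:2] for q in np.argwhere(l)[:,::-1]]);v=np.linalg.svd(W-W.mean(0),full_matrices=False)[2][0];print(a,ce,np.degrees(np.arctan(v[1]/v[0])))
E
```

```text
96.275 [ 0.4498 -0.0421  0.0914] [-0.5362 -0.1905 -2.0072] [-0.0942 -0.0928  0.028 ] ang 88.67324106132341 q [-0.1685 -0.3026  1.8446 -0.0002  1.5982 -0.1454] 0.037237586391148644
1183 [340.9121 185.5866] 5.240401818806798
1265 [170.8711 190.7028] -5.3150736024911405
```

Request:
apply_moves(
  hand=[0, 0, 0, 0, 0, 0, 0, 0, 0.6, 0.6, 0.6, 0.6, 1, 1, 1, 1, 1, 1, 1],
  delta_pos=[
    [0, 0, 0.1],
    [0, 0, 0.15],
    [0, 0, 0.1],
    [0, 0, 0.03],
    [0, 0, 0.01],
    [0, 0, 0.006],
    [0, 0, 0],
    [0, 0, 0],
    [0, 0, 0],
    [0, 0, 0],
    [0, 0, 0],
    [0, 0, 0],
    [0, 0, -0.1],
    [0, 0, -0.2],
    [0, 0, -0.25],
    [0, 0, -0.25],
    [0, -0.2, -0.2],
    [0, -0.2, -0.1],
    [0, 0, 0],
  ],
  roll=[0, 0, 0, 0, 0, 0, 0, 0, 0, 0, 0, 0, 0, 0, 0, 0, 0, 0, 0],
)

```text
clock: 98.7
position: [0.3691, -0.0405, 0.234]
eef_rot: [[0.02, 1.0, 0.006], [1.0, -0.02, -0.001], [-0.001, 0.006, -1.0]]
wrist_force: [0.8, -0.0, 0.3]
width: 0.0858
grasp_force: 0.0
```

Request:
apply_moves(
  hand=[1, 1, 1, 1, 1, 1, 1],
  delta_pos=[
    [0.27, 0, 0],
    [0.27, 0, 0],
    [0.27, 0, 0],
    [0.27, 0, 0],
    [0.27, 0, 0],
    [0.27, 0, 0],
    [0, 0, 0],
  ],
  roll=[0, 0, 0, 0, 0, 0, 0],
)

```text
clock: 99.58
position: [0.3753, 0.2867, 0.2282]
eef_rot: [[0.015, 1.0, -0.004], [1.0, -0.015, -0.001], [-0.002, -0.004, -1.0]]
wrist_force: [0.5, -0.1, -1.2]
width: 0.0854
grasp_force: 0.0
```

```bash
python3 look.py g; python3 - <<'E'
from h import *
c=grab("scene");t=cv2.imread("pics/t_g.png")
b=cv2.GaussianBlur(t.astype(np.float32),(5,5),0);m=((b[:,:,0]-b[:,:,2])>1.5)
for a,ce,l in blobs(m,310,130,100,125,200):
    W=np.array([ray("top",q,.064)[:2] for q in np.argwhere(l)[:,::-1]]);v=np.linalg.svd(W-W.mean(0),full_matrices=False)[2][0];print(a,ce,np.degrees(np.arctan(v[1]/v[0])))
a=np.hstack([crop(c,130,140,150,140,2.6),crop(t,200,120,200,187,1.945)[:364]]);cv2.imwrite("pics/c12.png",cv2.convertScaleAbs(a,alpha=1.5))
E
```

```text
99.575 [0.3753 0.2867 0.2282] ang 89.14987342160335 0.08543958764917298 [ 0.505  -0.1097 -1.1711]
[342.4943 232.5171] [ 0.435  -0.2185] 35.5 505
key (array([ 0.4467, -0.0437]), array([ 0.4481, -0.0433]), np.float64(1.534113870584295))
1198 [340.9816 185.909 ] 5.114789600208265
```

View pics/c12.png

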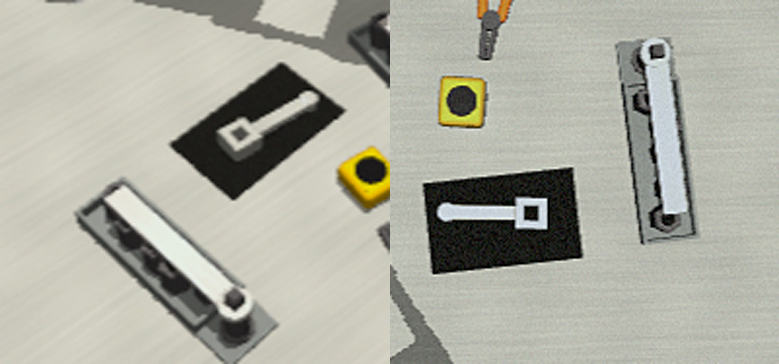

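The bar lies locked over the five nuts and the key is flat on the mat, well inside its edges. The tape measure and pliers in view are unmoved. Handing in.

```bash
python3 -c "
from station import bot
print(bot.close_job())"
```

```text
the job is handed in; nothing more can be done
None
```

I handed the job in: all five nuts stand in the bay with the bar locked against its stop over them, and the key lies flat on the mat; however, freeing the key dragged the bar about 17° back from the open stop before packing, and about 13° back from the first lock, so I refitted the key and locked it again.

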